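Rake stray bottle caps out from under the bench rack

ROBOT

A 6-joint arm with a two-finger parallel gripper is mounted at the origin on the work surface. World frame = base frame: x ahead of the robot, y to its left, z up, the work surface at z = 0. Lengths are in m, angles in rad, forces in N, time in s.
With the tool pointing down it reaches from about 0.35 to 0.85 m from the base axis. Payload 8.1 kg.
Tool frame: the origin (TCP) lies on the centre line of the jaws, within the pads' length; the fingertips stand 14 mm ahead of it and the grasp point (between the pads) lies 5 mm behind it; z points along the fingers, y is the line along which they close (so a half turn about z gives the same grasp; the last joint's range is limited). The gripper opens to 93 mm and grips with 3 to 60 N. Pads are 15 mm wide; open, the fingers measure 128 mm over their backs; the gripper's body (75 mm by 188 mm) begins 65 mm behind the grasp point.
Start: joints at [1.212, 0.13, 1.488, -0, 1.523, -0.085], TCP at [0.162, 0.578, 0.233] pointing down, gripper open.
Joint ranges: [-2.96, 2.96], [-0.89, 2.26], [0.02, 2.5], [-1.34, 4.48], [0, 2.73], [-2.66, 2.66]. Speed limits (rad/s): [2.39, 2.39, 2.79, 3.14, 3.14, 3.14].

INTERFACE

Orientations are given as a 3x3 rotation matrix whose columns are the frame's x, y, z axes.
In Python, from bench import ctrl gives the robot as it stands.
- The arm moves only by the tool play_rows, never from a script. Its argument "motion" is a list of rows, each an object of numbers: "tx", "ty", "tz": the shift along the tool's x, y, z in mm; "rx", "ry", "rz": the turn, a rotation vector about the tool's x, y, z in degrees; "grip": the closure, from -1 (fully open) to 1 (shut). In form: [{"tx": .., "ty": .., "tz": .., "rx": .., "ry": .., "rz": .., "grip": ..}, ...]. A call has 1 to 20 rows; each row shifts and turns the commanded pose from where the row before left it, along the tool's axes as they then stand; what a row does not reach is not made up. A row lasts 1/8 s, in which the tool goes at most 62.5 mm and 10.7 degrees, less where a joint would pass 70% of its speed; a pose out of reach is approached as far as the arm can. A call with a gripper value outside its range is refused whole. The fingers move at their own pace and stop on an object; "force" is the grip in N (left out, the last holds). Time passes only in rows, so rows that do not move let the fingers close. It gives the time, the measured TCP pose, the force, the opening and the grip force at its end, in the units of the state.
- ctrl.get_state(): the state, without advancing time (a new reading comes with each control period).
- ctrl.get_image(name): name is "scene" or "top" or "wrist"; returns (picture, depth): 400x640x3 uint8, blue, green, red; 400x640 float32, m along the optical axis (not along the pixel's ray), 0 where there is no reading.
- ctrl.camera_model(name): a dict with "intrinsics" (3x3 intrinsics, pixels), "world_from_camera" (4x4, takes a point from camera to world coordinates); the wrist camera has in their place "tool_from_camera" (4x4, takes a point from camera to tool coordinates, whose origin is the TCP and whose axes are the flange's). Camera axes: x right, y down, z forward; pixel columns grow to the right and rows downward; lengths in m; the calibration is good to about 2 mm. A picture is of the moment at which its call begins: read the wrist's pose just before it. camera_model takes no time and is no camera call.
- ctrl.close_job(): hands the job in; it is judged then, once.
Trained networks look in the newest picture that a camera, given by its name, has taken for a name from the list of things; names that differ only in an ending like _2 or _b are one class to them, and where a whole thing is asked for, a point or a joint stands for the part that bears it (a point fixed in the world has none). Each returns a list of dicts, best first, with "confidence" (0 to 1); they miss things now and then, are a little off and sometimes report something else, mostly with a low value. They report only what shows in the picture. A call takes as long as a camera call. They do not tell look-alikes from the thing itself.
- ctrl.spot_in(camera, label): "xyz" ([x, y, z] in m, in world coordinates, good to about 4 mm: the middle of the surface that is visible of it).
- ctrl.outline_of(camera, label): "pixels" (400x640 bool, what is visible of it).
The state is a dict: "time": time; "joints": joint angles; "joint_velocities": joint speeds; "effort": joint torques, N m; "eef_pos": TCP position; "ee_rot": TCP orientation; "ft_force": force on the tool from outside, world axes, zero at the start; "torque": the same for the moment, N m; "opening": finger opening in m; "grasp_force": force on a finger pad.
Only numpy, scipy, OpenCV 4.12 (cv2) and the standard library are available. Lean on these libraries where they do the work, as an engineer would, in place of code of your own. Each camera call takes 0.05 s, during which the arm holds its last target. There are 200 camera calls.

TASK

Take the scraper from its stand and, reaching in under the rack's upper grid, rake all four loose bottle caps off the front edge of the lower board into the white crate below it; move the caps only with the scraper, never with the gripper. Leave the filled jar that stands among them where it is, and do not bang or press hard on the rack or its board. Then put the scraper back upright in the slot of its stand and let go.

Things in the scene. Friction and masses are not known exactly. Their poses are not given: they have to be found in the camera images.
- rack: Fixed steel two-tier bench rack. Origin at foot level (0 to 12 mm above the bench) under the lower board's centre; x to the rear, away from the robot, y along the rack, z up. Lower board: top at z = 85 mm, 10 mm thick, x -100 to +100, y -225 to +225 mm. A lip 12 mm high at the rear (inner face x = 102) and the ends (y = +-224); front open. 20 mm posts at y = +-235, x = -30 and 100, to z = 282 mm.
- board_edge (a point): Middle of the lower board's open front edge, on its top face (rack x = -100, y = 0, z = 85 mm).
- front_beam (a point): Middle of the underside of the upper tier's front beam (rack x = -30, y = 0, z = 265 mm). The beam is 14 mm deep (x), 16 mm high and runs the rack's whole length; behind it an open grid of 6 mm bars along x, 30 mm apart, runs to a rear beam at x = 100 mm. So 180 mm are free between board and grid. Nothing stands on the grid.
- crate: Fixed white open plastic crate before the rack, its rear rim tucked under the board's front edge. 140 mm (x) by 440 mm (y) outside, 68 mm high, walls and floor 5 mm. Origin under the centre of its floor, axes parallel to the rack's, origin 160 mm in front of (-x) the rack's origin.
- cap0: White plastic bottle cap, round, 62 mm diameter, 28 mm high (straight rim 20 mm, then bevelled), 40 g. Origin at the centre of its underside, z up. Lies flat on the lower board, under the front beam and grid.
- cap1: As cap0.
- cap2: As cap0.
- cap3: As cap0.
- jar: Filled dark jar with a white lid, 70 mm diameter, 126 mm high, 350 g, standing on the lower board in a row with the caps, any place in the row; about 85 mm from centre to centre. Origin at the centre of its underside. To be left in place.
- scraper: Flat hand scraper, upright in its stand. Origin at the centre of the blade's bottom edge; z up the handle, y along the blade's width; same after a half turn about z. White blade 12 (x) by 70 (y) by 70 mm high, collar 20 by 36 mm to z = 89, then a wooden handle 22 (x) by 28 mm (y) to z = 235 mm. 160 g.
- scraper_grip (a point): Good grip point on the scraper's handle, on its axis 200 mm above the blade's bottom edge (handle ends 35 mm farther up).
- stand: Fixed dark steel scraper stand, left or right of the rack. Origin under its centre, z up. Base 90 by 120 mm, 8 mm thick; on it an open-topped slot 20 (x) by 80 mm (y) inside, walls 8 mm thick, rim at z = 58 mm, slot floor at z = 8 mm.
- jar_crate: Fixed small white crate with a filled jar, 85 by 120 mm, 126 mm high, on the other side of the rack from the stand. Origin under its centre. Bystander.
Mind the look-alikes: they are no part of the job. What is meant by the scraper is not blue, and is the larger of those in its own colour.

How it is judged:
On the way, in this order (a step that is already met when the one before it is completed fails the run):
1. the scraper has been lifted out of its stand (z of scraper in the frame of stand above 0.07 m), for 0.1 s.
2. all four caps lie in the crate while the scraper is still out of its stand (x of cap0 in the frame of crate between -0.07 and 0.07 m and y of cap0 in the frame of crate between -0.22 and 0.22 m and z of each of cap0, cap1, cap2, cap3 in the frame of crate below 0.068 m and x of cap1 in the frame of crate between -0.07 and 0.07 m and y of cap1 in the frame of crate between -0.22 and 0.22 m and x of cap2 in the frame of crate between -0.07 and 0.07 m and y of cap2 in the frame of crate between -0.22 and 0.22 m and x of cap3 in the frame of crate between -0.07 and 0.07 m and y of cap3 in the frame of crate between -0.22 and 0.22 m and horizontal distance between scraper and stand above 0.05 m), for 0.2 s.
At the end, for the whole second after the job is handed in: All four caps at rest inside the crate, below its rim; the scraper released in its stand's slot (within 15 mm of the centre, foot under 22 mm above the stand's underside, leaning less than 0.3 rad); the jar upright within 15 mm of where it stood (x of cap0 in the frame of crate between -0.07 and 0.07 m and y of cap0 in the frame of crate between -0.22 and 0.22 m and z of each of cap0, cap1, cap2, cap3 in the frame of crate below 0.068 m and x of cap1 in the frame of crate between -0.07 and 0.07 m and y of cap1 in the frame of crate between -0.22 and 0.22 m and x of cap2 in the frame of crate between -0.07 and 0.07 m and y of cap2 in the frame of crate between -0.22 and 0.22 m and x of cap3 in the frame of crate between -0.07 and 0.07 m and y of cap3 in the frame of crate between -0.22 and 0.22 m and horizontal distance between scraper and stand below 0.015 m and z of scraper in the frame of stand below 0.022 m and angle between scraper's own z axis and vertical below 0.3 rad and linear speed of each of cap0, cap1, cap2, cap3, scraper below 0.03 m/s and distance of jar from where it was at the start of the episode below 0.015 m and angle between jar's own z axis and vertical below 0.15 rad); the robot touches nothing.
It fails at once if a cap was pushed or held by the gripper (contact force between any of the arm, the fingers and cap0 above 1 N or contact force between any of the arm, the fingers and cap1 above 1 N or contact force between any of the arm, the fingers and cap2 above 1 N or contact force between any of the arm, the fingers and cap3 above 1 N).
It fails at once if the jar among the caps was shifted by more than 15 mm or tipped (distance of jar from where it was at the start of the episode above 0.015 m or angle between jar's own z axis and vertical above 0.2 rad).
It fails at once if the scraper was pressed or banged on the rack with more than 80 N (contact force between scraper and rack above 80 N).
It fails at once if the gripper or arm bumped the rack with more than 20 N (contact force between any of the arm, the fingers and rack above 20 N).
It also fails if it takes over 72 s, if anything falls off the work surface, if the arm or the gripper's body presses on something with over 40 N, if the wrist force passes 120 N, or if a joint passes its speed limit or range.

## Working session

There is one attempt and no reset: what is moved stays moved. The work goes in short steps, Python scripts to look and compute and a tool call to move; the robot and the scene stay as the last step left them, time stands still between calls to the robot, and variables do not carry over. Pictures are saved under pics/ and viewed, at most 10 in all, crops included, and the job is handed in when it is done.

Besides the shell and the picture viewer there is one more tool, called after "Call:" as name([rows], argument=value, ...), one row to a line, values as JSON. play_rows: Moves the arm, as the interface text tells. Its arguments: {"type":"object","properties":{"motion":{"type":"array","items":{"type":"object","properties":{"tx":{"type":"number"},"ty":{"type":"number"},"tz":{"type":"number"},"rx":{"type":"number"},"ry":{"type":"number"},"rz":{"type":"number"},"grip":{"type":"number"}}}},"force":{"type":"number"}},"required":["motion"]}

```bash
mkdir -p pics; cat > h.py <<'E'
import numpy as np, cv2
from bench import ctrl
def snap(n,f=None):
    s=ctrl.get_state(); im,d=ctrl.get_image(n)
    if f: cv2.imwrite('pics/'+f,im)
    m=ctrl.camera_model(n); K=np.array(m['intrinsics'])
    if 'world_from_camera' in m: T=np.array(m['world_from_camera'])
    else:
        W=np.eye(4);W[:3,:3]=s['ee_rot'];W[:3,3]=s['eef_pos'];T=W@np.array(m['tool_from_camera'])
    return im,d,K,T
def pts(d,K,T,mask=None):
    mask=(d>0) if mask is None else mask&(d>0)
    v,u=np.nonzero(mask); z=d[v,u]
    p=np.linalg.inv(K)@np.vstack([u,v,np.ones_like(u)])*z
    return (T[:3,:3]@p).T+T[:3,3]
E
python3 - <<'E'
from h import *
np.set_printoptions(precision=3,suppress=True)
for c in ['scene','top']:
    im,d,K,T=snap(c,c+'0.png')
    print(c,T[:3,3],T[:3,2])
    for l in ['rack','crate','cap0','jar','scraper','stand','jar_crate','board_edge','front_beam','scraper_grip']:
        print(l,[(np.round(r['xyz'],3),round(r['confidence'],2)) for r in ctrl.spot_in(c,l)])
s=ctrl.get_state();print(s['time'],s['ee_rot'],s['opening'])
m=ctrl.camera_model('wrist');print(m)
E
```

```text
scene [ 1.361 -0.424  0.839] [-0.768  0.299 -0.566]
rack [(array([0.685, 0.011, 0.107]), 0.77)]
crate [(array([ 0.4  , -0.03 ,  0.042]), 0.9)]
cap0 [(array([0.649, 0.032, 0.119]), 0.92), (array([ 0.666, -0.129,  0.122]), 0.83), (array([0.628, 0.2  , 0.123]), 0.72), (array([0.642, 0.119, 0.123]), 0.71)]
jar [(array([ 0.672, -0.064,  0.159]), 0.91), (array([0.646, 0.033, 0.116]), 0.74)]
scraper [(array([ 0.451, -0.526,  0.097]), 0.76), (array([ 0.467, -0.379,  0.146]), 0.56), (array([0.643, 0.115, 0.12 ]), 0.17)]
stand [(array([ 0.47 , -0.383,  0.017]), 0.76)]
jar_crate [(array([0.488, 0.401, 0.044]), 0.96), (array([0.683, 0.012, 0.108]), 0.37)]
board_edge [(array([0.687, 0.011, 0.108]), 0.61)]
front_beam [(array([0.683, 0.012, 0.105]), 0.83)]
scraper_grip [(array([ 0.465, -0.378,  0.145]), 0.9), (array([ 0.45 , -0.528,  0.091]), 0.86), (array([ 0.326, -0.403,  0.064]), 0.54)]
top [ 0.254 -0.07   1.237] [ 0.219  0.001 -0.976]
rack [(array([0.604, 0.047, 0.101]), 0.95)]
crate [(array([0.462, 0.031, 0.012]), 0.85), (array([0.608, 0.049, 0.096]), 0.27)]
cap0 [(array([0.605, 0.206, 0.12 ])
[... 502 characters left out ...]
61 , 0.048, 0.093]), 0.7), (array([0.465, 0.027, 0.014]), 0.61)]
front_beam [(array([0.61 , 0.047, 0.092]), 0.61), (array([ 0.621, -0.052,  0.187]), 0.41)]
scraper_grip [(array([ 0.435, -0.515,  0.167]), 0.69), (array([ 0.446, -0.37 ,  0.167]), 0.64), (array([ 0.324, -0.383,  0.12 ]), 0.62)]
1.1 [[-0.963  0.27   0.   ]
 [ 0.27   0.963  0.   ]
 [-0.     0.    -1.   ]] 0.09301375110721304
{'intrinsics': array([[332.688,   0.   , 310.499],
       [  0.   , 332.688, 200.06 ],
       [  0.   ,   0.   ,   1.   ]]), 'tool_from_camera': array([[-0.001, -0.961, -0.278,  0.078],
       [ 1.   , -0.001, -0.   ,  0.   ],
       [-0.   , -0.278,  0.961, -0.152],
       [ 0.   ,  0.   ,  0.   ,  1.   ]])}
```

```bash
python3 -c "
import cv2,numpy as np
a=cv2.imread('pics/scene0.png');b=cv2.imread('pics/top0.png')
cv2.imwrite('pics/a.png',a);cv2.imwrite('pics/b.png',b)"
```

```text
(no output)
```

View pics/scene0.png

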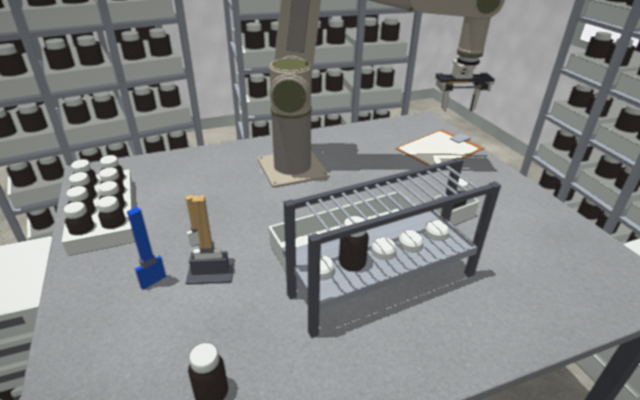

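View pics/top0.png

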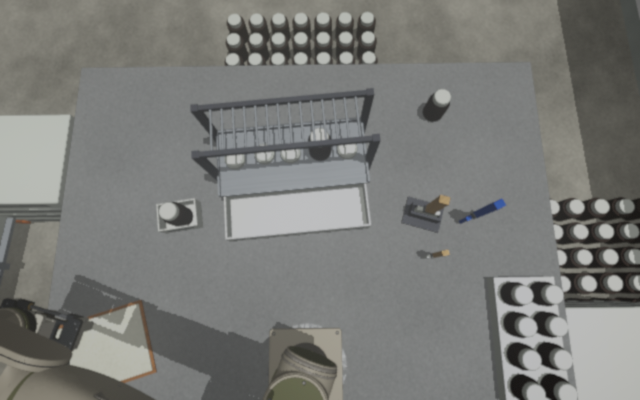

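Scene and top views show the rack in the middle. The row reads cap, cap, cap, jar, cap from +y to -y (top view about u=235, 264, 291, 320 (jar), 348; v≈150). The wooden scraper stands in the stand at top (435,207). The decoys are a small wooden one at (440,254) and a blue one at (485,212). Next I measure these from depth.

```bash
python3 - <<'E'
from h import *
np.set_printoptions(precision=4,suppress=True)
P={}
for c in ['scene','top']:
    im,d,K,T=snap(c); p=pts(d,K,T); P[c]=p
    np.save(c+'.npy',p)
    def box(x0,x1,y0,y1,z0,z1,p=p):
        return p[(p[:,0]>x0)&(p[:,0]<x1)&(p[:,1]>y0)&(p[:,1]<y1)&(p[:,2]>z0)&(p[:,2]<z1)]
    t=box(.2,.9,-.6,.6,-.03,.03); print(c,'table z',np.median(t[:,2]))
    def rect(q): 
        r=cv2.minAreaRect(q[:,:2].astype(np.float32)); return np.round(r[0],4),np.round(r[1],4),round(r[2],2),len(q)
    b=box(.45,.8,-.25,.33,.075,.11); print('z hist',np.histogram(b[:,2],bins=np.arange(.075,.112,.003)))
    print('board',rect(b))
    g=box(.45,.85,-.28,.35,.27,.32); print('upper',np.median(g[:,2]),np.percentile(g[:,2],[5,95]),rect(g))
    k=box(.35,.6,-.3,.35,.05,.075); print('crate rim',np.percentile(k[:,2],[50,95]),rect(k))
    s=box(.38,.52,-.45,-.3,.11,.32); print('handle',rect(s),np.percentile(s[:,2],[2,98]))
    for z in (.12,.15,.18,.21,.235):
        q=s[abs(s[:,2]-z)<.012]
        if len(q)>5: print('  z',z,rect(q))
    q=s[s[:,2]>.236]; 
    if len(q)>5: print(' top',q[:,2].mean(),rect(q))
    st=box(.36,.53,-.46,-.28,.045,.065); print('stand rim',rect(st))
    st=box(.36,.53,-.47,-.27,.004,.014); print('stand base',rect(st))
    for l in ['cap0','jar']:
        for r in ctrl.outline_of(c,l):
            q=pts(d,K,T,r['pixels']); m=np.median(q[:,2]); q=q[q[:,2]>.085]; q=q[(q[:,2]<.3)]
            if len(q)<5: continue
            print(l,round(r['confidence'],2),np.percentile(q[:,2],[50,90]),rect(q[q[:,2]>np.percentile(q[:,2],90)-.006]), cv2.minEnclosingCircle(q[:,:2].astype(np.float32)))
E
```

```text
scene table z 1.5454912906887053e-05
z hist (array([  48,   37,   24,  118,  170,  561, 3417, 1291,  321,  360,  676,
        207]), array([0.075, 0.078, 0.081, 0.084, 0.087, 0.09 , 0.093, 0.096, 0.099,
       0.102, 0.105, 0.108, 0.111]))
board (array([0.5843, 0.0318]), array([0.3031, 0.4911]), 4.6, 7230)
upper 0.28614343794088487 [0.2765 0.2922] (array([0.6581, 0.0383]), array([0.1518, 0.4914]), 4.88, 4964)
crate rim [0.0622 0.0738] (array([0.4513, 0.0734]), array([0.136 , 0.5513]), 2.36, 784)
handle (array([ 0.4571, -0.3813]), array([0.0292, 0.0256]), 74.96, 622) [0.1134 0.2441]
  z 0.12 (array([ 0.4637, -0.3797]), array([0.0166, 0.0322]), 11.07, 87)
  z 0.15 (array([ 0.4626, -0.3781]), array([0.0183, 0.0344]), 19.09, 93)
  z 0.18 (array([ 0.4649, -0.3794]), array([0.0166, 0.032 ]), 13.23, 98)
  z 0.21 (array([ 0.4633, -0.3778]), array([0.019 , 0.0338]), 19.75, 109)
  z 0.235 (array([ 0.4571, -0.3814]), array([0.0286, 0.0254]), 74.35, 151)
 top 0.24168085722801277 (array([ 0.4569, -0.3811]), array([0.0281, 0.0248]), 74.35, 92)
stand rim (array([ 0.4573, -0.3815]), array([0.0964, 0
[... 2288 characters left out ...]
9.45, 132) ((0.6023658514022827, 0.11115001142024994), 0.04273245856165886)
cap0 0.57 [0.1207 0.1249] (array([ 0.6249, -0.1356]), array([0.0546, 0.0581]), 3.54, 183) ((0.6248825788497925, -0.1383102834224701), 0.041684798896312714)
cap0 0.48 [0.1203 0.1239] (array([0.6046, 0.2079]), array([0.0359, 0.0519]), 9.13, 167) ((0.6083641052246094, 0.2059411257505417), 0.029112080112099648)
cap0 0.43 [0.1974 0.2431] (array([ 0.4533, -0.3796]), array([0.0273, 0.0215]), 72.33, 90) ((0.45344114303588867, -0.38034987449645996), 0.019267752766609192)
jar 0.82 [0.1825 0.221 ] (array([ 0.6501, -0.0524]), array([0.0505, 0.0375]), 89.24, 131) ((0.6410204172134399, -0.052313387393951416), 0.034691449254751205)
```

Call:
play_rows([
  {"tx": -39, "ty": -21, "tz": -19, "grip": -1},
  {"tx": -39, "ty": -21, "tz": -19, "grip": -1},
  {"tx": -39, "ty": -21, "tz": -19, "grip": -1},
  {"tx": -39, "ty": -21, "tz": -19, "grip": -1},
  {"tx": -39, "ty": -21, "tz": -19, "grip": -1},
  {"tx": -39, "ty": -21, "tz": -19, "grip": -1},
  {"tx": -39, "ty": -21, "tz": -19, "grip": -1},
  {"tx": -39, "ty": -21, "tz": -19, "grip": -1},
  {"tx": -39, "ty": -21, "tz": -19, "grip": -1},
  {"tx": -13, "ty": -48, "grip": -1},
  {"tx": -13, "ty": -48, "grip": -1},
  {"tx": -13, "ty": -48, "grip": -1},
  {"tx": -13, "ty": -48, "grip": -1},
  {"tx": -13, "ty": -48, "grip": -1},
  {"tx": -13, "ty": -48, "grip": -1},
  {"tx": -13, "ty": -48, "grip": -1},
  {"tx": -13, "ty": -48, "grip": -1},
  {"tx": -13, "ty": -48, "grip": -1},
], force=60)

```text
schema error: expected keys tx, ty, tz, rx, ry, rz, grip
```

```bash
cat >> h.py <<'E'
np.set_printoptions(precision=4,suppress=True)
RY=np.radians(4.85); RO=np.array([.6221,.0357,.010])
RR=np.array([[np.cos(RY),-np.sin(RY),0],[np.sin(RY),np.cos(RY),0],[0,0,1]])
def rk(p): return (np.atleast_2d(p)-RO)@RR      # world->rack
def wd(p): return np.atleast_2d(p)@RR.T+RO      # rack->world
E
python3 - <<'E'
from h import *
from scipy.optimize import least_squares
for c in ['scene','top']:
    p=rk(np.load(c+'.npy'))
    m=(p[:,0]>-90)&(p[:,0]>-.09)&(p[:,0]<.1)&(abs(p[:,1])<.22)&(p[:,2]>.098)&(p[:,2]<.118); q=p[m]
    for y in [-.17,-.085,0,.085,.17]:
        a=q[abs(q[:,1]-y)<.042]
        print(c,y,len(a),'x',np.percentile(a[:,0],[1,99]),'y',np.percentile(a[:,1],[1,99]))
s=ctrl.get_state();print(s['time'],s['eef_pos'],s['ee_rot'])
E
```

```text
scene -0.17 227 x [-0.0103  0.0402] y [-0.1867 -0.1462]
scene -0.085 178 x [-0.0028  0.0505] y [-0.1248 -0.0632]
scene 0 357 x [-0.0119  0.0436] y [-0.0289  0.0249]
scene 0.085 345 x [-0.0051  0.0486] y [0.0514 0.1055]
scene 0.17 313 x [-0.0142  0.0403] y [0.1428 0.1975]
top -0.17 234 x [-0.0233  0.0988] y [-0.2001 -0.1423]
top -0.085 45 x [-0.022  0.1  ] y [-0.1201 -0.055 ]
top 0 203 x [-0.0186  0.0158] y [-0.0258  0.0326]
top 0.085 185 x [-0.0137  0.0442] y [0.054  0.1114]
top 0.17 227 x [-0.0221  0.0158] y [0.1436 0.2028]
1.4 [0.1622 0.5777 0.2327] [[-0.9628  0.2704  0.    ]
 [ 0.2704  0.9628  0.0001]
 [ 0.      0.0001 -1.    ]]
```

Call:
play_rows([
  {"tx": -39, "ty": -21, "tz": -19, "rx": 0, "ry": 0, "rz": 0, "grip": -1},
  {"tx": -39, "ty": -21, "tz": -19, "rx": 0, "ry": 0, "rz": 0, "grip": -1},
  {"tx": -39, "ty": -21, "tz": -19, "rx": 0, "ry": 0, "rz": 0, "grip": -1},
  {"tx": -39, "ty": -21, "tz": -19, "rx": 0, "ry": 0, "rz": 0, "grip": -1},
  {"tx": -39, "ty": -21, "tz": -19, "rx": 0, "ry": 0, "rz": 0, "grip": -1},
  {"tx": -39, "ty": -21, "tz": -19, "rx": 0, "ry": 0, "rz": 0, "grip": -1},
  {"tx": -39, "ty": -21, "tz": -19, "rx": 0, "ry": 0, "rz": 0, "grip": -1},
  {"tx": -39, "ty": -21, "tz": -19, "rx": 0, "ry": 0, "rz": 0, "grip": -1},
  {"tx": -39, "ty": -21, "tz": -19, "rx": 0, "ry": 0, "rz": 0, "grip": -1},
  {"tx": -13, "ty": -48, "tz": 0, "rx": 0, "ry": 0, "rz": 0, "grip": -1},
  {"tx": -13, "ty": -48, "tz": 0, "rx": 0, "ry": 0, "rz": 0, "grip": -1},
  {"tx": -13, "ty": -48, "tz": 0, "rx": 0, "ry": 0, "rz": 0, "grip": -1},
  {"tx": -13, "ty": -48, "tz": 0, "rx": 0, "ry": 0, "rz": 0, "grip": -1},
  {"tx": -13, "ty": -48, "tz": 0, "rx": 0, "ry": 0, "rz": 0, "grip": -1},
  {"tx": -13, "ty": -48, "tz": 0, "rx": 0, "ry": 0, "rz": 0, "grip": -1},
  {"tx": -13, "ty": -48, "tz": 0, "rx": 0, "ry": 0, "rz": 0, "grip": -1},
  {"tx": -13, "ty": -48, "tz": 0, "rx": 0, "ry": 0, "rz": 0, "grip": -1},
  {"tx": -13, "ty": -48, "tz": 0, "rx": 0, "ry": 0, "rz": 0, "grip": -1},
], force=60)

```text
time: 3.65
eef_pos: [0.4446, -0.1484, 0.4039]
ee_rot: [[-0.963, 0.27, 0.001], [0.27, 0.963, -0.0], [-0.001, -0.0, -1.0]]
ft_force: [0.7, -0.1, 0.6]
opening: 0.0929
grasp_force: 0.0
```

Call:
play_rows([
  {"tx": -14.5, "ty": -44, "tz": 4, "rx": 0, "ry": 0, "rz": 0, "grip": -1},
  {"tx": -14.5, "ty": -44, "tz": 4, "rx": 0, "ry": 0, "rz": 0, "grip": -1},
  {"tx": -14.5, "ty": -44, "tz": 4, "rx": 0, "ry": 0, "rz": 0, "grip": -1},
  {"tx": -14.5, "ty": -44, "tz": 4, "rx": 0, "ry": 0, "rz": 0, "grip": -1},
  {"tx": -14.5, "ty": -44, "tz": 4, "rx": 0, "ry": 0, "rz": 0, "grip": -1},
  {"tx": 0, "ty": 0, "tz": 0, "rx": 0, "ry": 0, "rz": 0, "grip": -1},
])

```text
time: 4.4
eef_pos: [0.4543, -0.3807, 0.3815]
ee_rot: [[-0.962, 0.274, -0.002], [0.274, 0.962, 0.002], [0.003, 0.001, -1.0]]
ft_force: [-0.0, 0.7, -0.0]
opening: 0.0929
grasp_force: 0.0
```

```bash
python3 - <<'E'
from h import *
im,d,K,T=snap('wrist','w1.png'); p=pts(d,K,T)
s=ctrl.get_state();R=np.array(s['ee_rot']);e=np.array(s['eef_pos']);print(s['time'],e)
def rect(q): 
    r=cv2.minAreaRect(q[:,:2].astype(np.float32)); return np.round(r[0],4),np.round(r[1],4),round(r[2],2),len(q)
n=p[np.hypot(p[:,0]-.455,p[:,1]+.38)<.08]
q=n[(n[:,2]>.235)&(n[:,2]<.26)];print('top',np.percentile(q[:,2],[5,50,95]),rect(q), 'need tool',R.T@(np.append(rect(q)[0],.20+.008)-e)*1000)
q=n[(n[:,2]>.045)&(n[:,2]<.066)];print('rim',np.percentile(q[:,2],[5,50,95]),rect(q))
E
```

```text
4.45 [ 0.4547 -0.3791  0.3825]
top [0.2401 0.2427 0.244 ] (array([ 0.4536, -0.3786]), array([0.0276, 0.0215]), 73.22, 754) need tool [  0.8853   0.021  174.461 ]
rim [0.0497 0.058  0.0596] (array([ 0.4541, -0.379 ]), array([0.096 , 0.0362]), 73.28, 885)
```

View pics/w1.png

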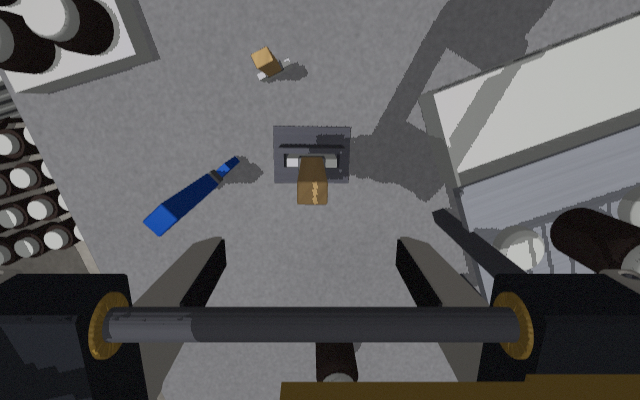

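The wrist view shows the scraper (310,180) centred below the jaws in its stand, and the heights match the text: top 0.243, rim 0.058. I'll descend and grip.

Call:
play_rows([
  {"tx": 0.3, "ty": 0, "tz": 40, "rx": 0, "ry": 0, "rz": 0.9, "grip": -1},
  {"tx": 0.3, "ty": 0, "tz": 40, "rx": 0, "ry": 0, "rz": 0, "grip": -1},
  {"tx": 0.3, "ty": 0, "tz": 40, "rx": 0, "ry": 0, "rz": 0, "grip": -1},
  {"tx": 0, "ty": 0, "tz": 34, "rx": 0, "ry": 0, "rz": 0, "grip": -1},
  {"tx": 0, "ty": 0, "tz": 20, "rx": 0, "ry": 0, "rz": 0, "grip": -1},
  {"tx": 0, "ty": 0, "tz": 0, "rx": 0, "ry": 0, "rz": 0, "grip": -1},
  {"tx": 0, "ty": 0, "tz": 0, "rx": 0, "ry": 0, "rz": 0, "grip": 1},
  {"tx": 0, "ty": 0, "tz": 0, "rx": 0, "ry": 0, "rz": 0, "grip": 1},
  {"tx": 0, "ty": 0, "tz": 0, "rx": 0, "ry": 0, "rz": 0, "grip": 1},
  {"tx": 0, "ty": 0, "tz": 0, "rx": 0, "ry": 0, "rz": 0, "grip": 1},
  {"tx": 0, "ty": 0, "tz": 0, "rx": 0, "ry": 0, "rz": 0, "grip": 1},
  {"tx": 0, "ty": 0, "tz": 0, "rx": 0, "ry": 0, "rz": 0, "grip": 1},
], force=60)

```text
time: 5.95
eef_pos: [0.4543, -0.3779, 0.2096]
ee_rot: [[-0.958, 0.286, -0.0], [0.286, 0.958, 0.0], [0.0, 0.0, -1.0]]
ft_force: [-0.8, 0.3, -0.5]
opening: 0.0376
grasp_force: 0.0
```

Call:
play_rows([
  {"tx": 0, "ty": 0, "tz": 0, "rx": 0, "ry": 0, "rz": 0, "grip": 1},
  {"tx": 0, "ty": 0, "tz": 0, "rx": 0, "ry": 0, "rz": 0, "grip": 1},
  {"tx": 0, "ty": 0, "tz": 0, "rx": 0, "ry": 0, "rz": 0, "grip": 1},
  {"tx": 0, "ty": 0, "tz": 0, "rx": 0, "ry": 0, "rz": 0, "grip": 1},
])

```text
time: 6.45
eef_pos: [0.4542, -0.3778, 0.2094]
ee_rot: [[-0.958, 0.285, -0.0], [0.285, 0.958, 0.0], [0.0, 0.0, -1.0]]
ft_force: [0.1, -0.8, -1.1]
opening: 0.0279
grasp_force: 60.0
```

Call:
play_rows([
  {"tx": 0, "ty": 0, "tz": -15, "rx": 0, "ry": 0, "rz": 0, "grip": 1},
  {"tx": 0, "ty": 0, "tz": -30, "rx": 0, "ry": 0, "rz": 0, "grip": 1},
  {"tx": 0, "ty": 0, "tz": -40, "rx": 0, "ry": 0, "rz": 0, "grip": 1},
  {"tx": 0, "ty": 0, "tz": -30, "rx": 0, "ry": 0, "rz": 0, "grip": 1},
  {"tx": 0, "ty": 0, "tz": -15, "rx": 0, "ry": 0, "rz": 0, "grip": 1},
  {"tx": 0, "ty": 0, "tz": 0, "rx": 0, "ry": 0, "rz": 0, "grip": 1},
])

```text
time: 7.2
eef_pos: [0.4547, -0.3783, 0.3411]
ee_rot: [[-0.958, 0.285, 0.002], [0.285, 0.958, -0.002], [-0.002, -0.001, -1.0]]
ft_force: [0.4, 1.2, -2.5]
opening: 0.028
grasp_force: 60.0
```

```bash
cat >> h.py <<'E'
from scipy.spatial.transform import Rotation as Ro
L=.2014
def pose(xt,y,z,th,yaw=None):
    # tip (blade bottom centre) in rack frame, tilt th deg -> TCP world pose
    t=np.radians(th); Rt=RR@np.array([[-np.cos(t),0,np.sin(t)],[0,1,0],[-np.sin(t),0,-np.cos(t)]])
    return wd([xt,y,z])[0]-L*Rt[:,2],Rt
def plan(w,start=None):
    s=ctrl.get_state(); p,R=(np.array(s['eef_pos']),np.array(s['ee_rot'])) if start is None else start
    print('t',s['time'])
    for a in w:
        P,Q=pose(*a[:4]); n=int(a[4])
        S=Ro.from_matrix(Q.copy()); rv=(Ro.from_matrix(R).inv()*S).as_rotvec()
        p0,R0=p,R
        for i in range(1,n+1):
            tgt=p0+(P-p0)*i/n; Rt=(Ro.from_matrix(R0)*Ro.from_rotvec(rv*i/n)).as_matrix()
            d=np.round(R.T@(tgt-p)*1000); r=np.round(np.degrees((Ro.from_matrix(R).inv()*Ro.from_matrix(Rt)).as_rotvec()))
            if abs(d).max()>60 or np.linalg.norm(r)>10.6: print('TOO BIG')
            print('{"tx": %d, "ty": %d, "tz": %d, "rx": %d, "ry": %d, "rz": %d, "grip": 1},'%(*d,*r))
            p=p+R@(d/1000); R=R@Ro.from_rotvec(np.radians(r)).as_matrix()
        print('#',a,p)
    return p,R
def tip():
    s=ctrl.get_state(); R=np.array(s['ee_rot']); print('tip rack',rk(np.array(s['eef_pos'])+L*R[:,2]),'th',np.degrees(np.arctan2(rk(R[:,2]+RO)[0][0],-R[2,2])))
E
python3 - <<'E'
from h import *
plan([(-.18,-.174,.20,10,8),(-.12,-.174,.135,18,3)])
E
```

```text
t 7.2
{"tx": 12, "ty": 25, "tz": -8, "rx": 0, "ry": -1, "rz": -3, "grip": 1},
{"tx": 10, "ty": 27, "tz": -9, "rx": 0, "ry": -1, "rz": -2, "grip": 1},
{"tx": 9, "ty": 26, "tz": -9, "rx": -1, "ry": -2, "rz": -3, "grip": 1},
{"tx": 8, "ty": 27, "tz": -9, "rx": 0, "ry": -1, "rz": -3, "grip": 1},
{"tx": 6, "ty": 27, "tz": -8, "rx": 0, "ry": -1, "rz": -2, "grip": 1},
{"tx": 4, "ty": 28, "tz": -9, "rx": 0, "ry": -1, "rz": -3, "grip": 1},
{"tx": 4, "ty": 28, "tz": -9, "rx": -1, "ry": -2, "rz": -3, "grip": 1},
{"tx": 1, "ty": 28, "tz": -9, "rx": 0, "ry": -1, "rz": -2, "grip": 1},
# (-0.18, -0.174, 0.2, 10, 8) [ 0.4226 -0.1554  0.4087]
{"tx": -6, "ty": 0, "tz": 26, "rx": 0, "ry": -3, "rz": 0, "grip": 1},
{"tx": -6, "ty": 0, "tz": 26, "rx": 0, "ry": -2, "rz": 0, "grip": 1},
{"tx": -4, "ty": 0, "tz": 26, "rx": 0, "ry": -3, "rz": 0, "grip": 1},
# (-0.12, -0.174, 0.135, 18, 3) [ 0.4555 -0.1527  0.3361]
```

Call:
play_rows([
  {"tx": 12, "ty": 25, "tz": -8, "rx": 0, "ry": -1, "rz": -3, "grip": 1},
  {"tx": 10, "ty": 27, "tz": -9, "rx": 0, "ry": -1, "rz": -2, "grip": 1},
  {"tx": 9, "ty": 26, "tz": -9, "rx": -1, "ry": -2, "rz": -3, "grip": 1},
  {"tx": 8, "ty": 27, "tz": -9, "rx": 0, "ry": -1, "rz": -3, "grip": 1},
  {"tx": 6, "ty": 27, "tz": -8, "rx": 0, "ry": -1, "rz": -2, "grip": 1},
  {"tx": 4, "ty": 28, "tz": -9, "rx": 0, "ry": -1, "rz": -3, "grip": 1},
  {"tx": 4, "ty": 28, "tz": -9, "rx": -1, "ry": -2, "rz": -3, "grip": 1},
  {"tx": 1, "ty": 28, "tz": -9, "rx": 0, "ry": -1, "rz": -2, "grip": 1},
  {"tx": -6, "ty": 0, "tz": 26, "rx": 0, "ry": -3, "rz": 0, "grip": 1},
  {"tx": -6, "ty": 0, "tz": 26, "rx": 0, "ry": -2, "rz": 0, "grip": 1},
  {"tx": -4, "ty": 0, "tz": 26, "rx": 0, "ry": -3, "rz": 0, "grip": 1},
  {"tx": 0, "ty": 0, "tz": 0, "rx": 0, "ry": 0, "rz": 0, "grip": 1},
])

```text
time: 8.7
eef_pos: [0.4534, -0.1515, 0.3307]
ee_rot: [[-0.95, -0.078, 0.304], [-0.072, 0.997, 0.032], [-0.305, 0.008, -0.952]]
ft_force: [-1.2, -1.1, -1.0]
opening: 0.0277
grasp_force: 60.0
```

```bash
python3 - <<'E'
from h import *
tip()
im,d,K,T=snap('wrist','w2.png')
for c in ['scene','top','wrist']:
    im,d,K,T=snap(c)
    for l in ['cap0','jar']:
        for r in ctrl.outline_of(c,l):
            q=rk(pts(d,K,T,r['pixels'])); q=q[(q[:,2]>(.097 if l=='cap0' else .19))&(q[:,2]<.22)]
            q=q[(abs(q[:,0])<.09)&(abs(q[:,1])<.215)]
            if len(q)>20: print(c,l,round(r['confidence'],2),len(q),'x',np.percentile(q[:,0],[2,98]),'y',np.percentile(q[:,1],[2,98]),'z',np.median(q[:,2]))
plan([(-.05,-.174,.129,31,3),(0,-.174,.129,43,2),(.072,-.174,.129,50,3),(.072,-.174,.097,50,3)])
E
```

```text
tip rack [[-0.1225 -0.1711  0.1289]] th 17.77011723383556
scene cap0 0.83 216 x [-0.0056  0.0389] y [-0.1856 -0.1477] z 0.11198038063431166
scene cap0 0.74 312 x [-0.01  0.04] y [0.1428 0.1947] z 0.1110480929184305
scene cap0 0.7 349 x [-0.005   0.0478] y [0.0518 0.1044] z 0.11134386264627995
scene cap0 0.61 367 x [-0.0086  0.0428] y [-0.0279  0.0253] z 0.11157110785071468
top cap0 0.74 170 x [-0.0136  0.0151] y [0.0554 0.1063] z 0.11060350985540536
top cap0 0.58 226 x [-0.0228  0.0138] y [-0.1992 -0.1439] z 0.11105789664281375
top cap0 0.55 203 x [-0.0182  0.0147] y [-0.0252  0.0299] z 0.11091623658398532
top cap0 0.49 216 x [-0.0213  0.0145] y [0.1463 0.1989] z 0.1109695609173287
top jar 0.82 110 x [0.004 0.038] y [-0.1035 -0.0643] z 0.2099704651258698
wrist cap0 0.86 1368 x [-0.0182  0.0332] y [-0.0255  0.0273] z 0.11265657507578138
wrist cap0 0.61 1497 x [-0.0212  0.0307] y [0.1453 0.1963] z 0.11247651293843554
wrist cap0 0.58 1377 x [-0.0134  0.0382] y [0.0544 0.1062] z 0.11256913013139376
t 9.2
{"tx": -7, "ty": 0, "tz": 11, "rx": 0, "ry": -4, "rz": 0, "grip": 1},
{"tx": -5, "ty
[... 204 characters left out ...]
 "tz": 15, "rx": 0, "ry": -6, "rz": 0, "grip": 1},
{"tx": 1, "ty": 0, "tz": 15, "rx": 0, "ry": -6, "rz": 0, "grip": 1},
# (0, -0.174, 0.129, 43, 2) [ 0.5003 -0.1497  0.2867]
{"tx": -9, "ty": 0, "tz": 17, "rx": 0, "ry": -2, "rz": 0, "grip": 1},
{"tx": -9, "ty": 0, "tz": 17, "rx": 0, "ry": -3, "rz": 0, "grip": 1},
{"tx": -7, "ty": 1, "tz": 18, "rx": 0, "ry": -2, "rz": 0, "grip": 1},
# (0.072, -0.174, 0.129, 50, 3) [ 0.5547 -0.1444  0.268 ]
{"tx": 8, "ty": 0, "tz": 7, "rx": 0, "ry": 0, "rz": 0, "grip": 1},
{"tx": 8, "ty": 0, "tz": 7, "rx": 0, "ry": 0, "rz": 0, "grip": 1},
{"tx": 8, "ty": 0, "tz": 6, "rx": 0, "ry": 0, "rz": 0, "grip": 1},
# (0.072, -0.174, 0.097, 50, 3) [ 0.5547 -0.1443  0.2367]
```

View pics/w2.png

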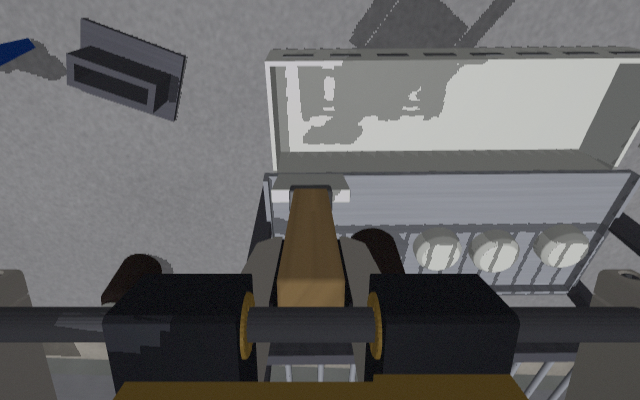

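The wrist view shows the scraper held straight with the blade (310,187) over the board's front. The caps sit at (437,245), (493,250) and (563,245), with the jar at (375,245).

Call:
play_rows([
  {"tx": -7, "ty": 0, "tz": 11, "rx": 0, "ry": -4, "rz": 0, "grip": 1},
  {"tx": -5, "ty": 0, "tz": 11, "rx": 0, "ry": -5, "rz": 0, "grip": 1},
  {"tx": -5, "ty": -1, "tz": 11, "rx": 0, "ry": -4, "rz": 0, "grip": 1},
  {"tx": -1, "ty": 0, "tz": 15, "rx": 0, "ry": -6, "rz": 0, "grip": 1},
  {"tx": 1, "ty": 0, "tz": 15, "rx": 0, "ry": -6, "rz": 0, "grip": 1},
  {"tx": -9, "ty": 0, "tz": 17, "rx": 0, "ry": -2, "rz": 0, "grip": 1},
  {"tx": -9, "ty": 0, "tz": 17, "rx": 0, "ry": -3, "rz": 0, "grip": 1},
  {"tx": -7, "ty": 1, "tz": 18, "rx": 0, "ry": -2, "rz": 0, "grip": 1},
  {"tx": 0, "ty": 0, "tz": 0, "rx": 0, "ry": 0, "rz": 0, "grip": 1},
])

```text
time: 10.32
eef_pos: [0.5542, -0.1435, 0.2657]
ee_rot: [[-0.642, -0.079, 0.763], [-0.047, 0.997, 0.065], [-0.766, 0.006, -0.643]]
ft_force: [-0.3, 0.7, -1.3]
opening: 0.0277
grasp_force: 60.0
```

```bash
python3 - <<'E'
from h import *
tip()
im,d,K,T=snap('scene','s2.png')
cv2.imwrite('pics/s2c.png',cv2.resize(im[140:340,250:530],None,fx=2.8,fy=2.8))
Y=-.174
plan([(.072,Y,.0955,50,3),(.0,Y,.0955,40,4),(-.05,Y,.0955,25,3),(-.125,Y,.0955,8,4),(-.14,Y,.14,8,2)])
E
```

```text
tip rack [[ 0.0714 -0.1728  0.1262]] th 49.96512054410719
t 10.375
{"tx": 8, "ty": 0, "tz": 7, "rx": 0, "ry": 0, "rz": 0, "grip": 1},
{"tx": 8, "ty": -1, "tz": 7, "rx": 0, "ry": 0, "rz": 0, "grip": 1},
{"tx": 8, "ty": 0, "tz": 7, "rx": 0, "ry": 0, "rz": 0, "grip": 1},
# (0.072, -0.174, 0.0955, 50, 3) [ 0.5548 -0.1446  0.2347]
{"tx": 3, "ty": 0, "tz": -13, "rx": 0, "ry": 2, "rz": 0, "grip": 1},
{"tx": 3, "ty": 0, "tz": -13, "rx": 0, "ry": 3, "rz": 0, "grip": 1},
{"tx": 4, "ty": 0, "tz": -13, "rx": 0, "ry": 2, "rz": 0, "grip": 1},
{"tx": 4, "ty": 0, "tz": -12, "rx": 0, "ry": 3, "rz": 0, "grip": 1},
# (0.0, -0.174, 0.0955, 40, 4) [ 0.5083 -0.1484  0.2597]
{"tx": -4, "ty": 0, "tz": -9, "rx": 0, "ry": 5, "rz": 0, "grip": 1},
{"tx": -4, "ty": 0, "tz": -9, "rx": 0, "ry": 5, "rz": 0, "grip": 1},
{"tx": -3, "ty": 0, "tz": -9, "rx": 0, "ry": 5, "rz": 0, "grip": 1},
# (-0.05, -0.174, 0.0955, 25, 3) [ 0.5019 -0.149   0.2881]
{"tx": 2, "ty": 0, "tz": -6, "rx": 0, "ry": 4, "rz": 0, "grip": 1},
{"tx": 3, "ty": 0, "tz": -5, "rx": 0, "ry": 4, "rz": 0, "grip": 1},
{"tx": 3, "ty": 0, "tz": -5, "rx": 0, "ry": 5, "rz": 0, "grip": 1},
{"tx": 3, "ty": 0, "tz": -6, "rx": 0, "ry": 4, "rz": 0, "grip": 1},
# (-0.125, -0.174, 0.0955, 8, 4) [ 0.4845 -0.1505  0.3055]
{"tx": 4, "ty": 0, "tz": -23, "rx": 0, "ry": 0, "rz": 0, "grip": 1},
{"tx": 5, "ty": 0, "tz": -23, "rx": 0, "ry": 0, "rz": 0, "grip": 1},
# (-0.14, -0.174, 0.14, 8, 2) [ 0.4692 -0.1519  0.3498]
```

View pics/s2c.png

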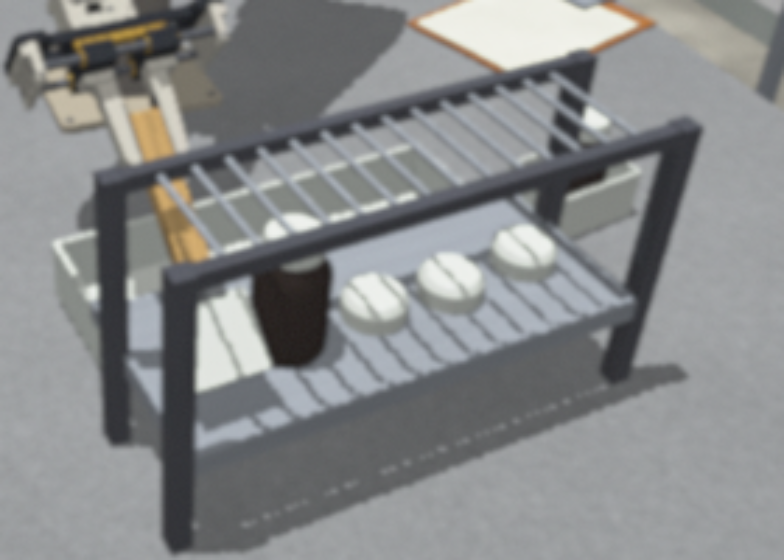

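The scene crop shows the blade (215,340) behind and above the first cap, beside the jar (290,300) without touching it, and the handle clear of the front beam. Now I drop the blade and rake.

Call:
play_rows([
  {"tx": 8, "ty": 0, "tz": 7, "rx": 0, "ry": 0, "rz": 0, "grip": 1},
  {"tx": 8, "ty": -1, "tz": 7, "rx": 0, "ry": 0, "rz": 0, "grip": 1},
  {"tx": 6, "ty": 0, "tz": 5, "rx": 0, "ry": 0, "rz": 0, "grip": 1},
  {"tx": 0, "ty": 0, "tz": 0, "rx": 0, "ry": 0, "rz": 0, "grip": 1},
  {"tx": 3, "ty": 0, "tz": -13, "rx": 0, "ry": 2, "rz": 0, "grip": 1},
  {"tx": 3, "ty": 0, "tz": -13, "rx": 0, "ry": 3, "rz": 0, "grip": 1},
  {"tx": 4, "ty": 0, "tz": -13, "rx": 0, "ry": 2, "rz": 0, "grip": 1},
  {"tx": 4, "ty": 0, "tz": -12, "rx": 0, "ry": 3, "rz": 0, "grip": 1},
])

```text
time: 11.38
eef_pos: [0.5091, -0.1449, 0.2672]
ee_rot: [[-0.766, -0.072, 0.638], [-0.054, 0.997, 0.048], [-0.64, 0.003, -0.768]]
ft_force: [0.6, 0.3, -0.4]
opening: 0.0275
grasp_force: 60.0
```

```bash
python3 - <<'E'
from h import *
tip()
im,d,K,T=snap('scene','s3.png'); im,d,K,T=snap('top')
for c in ['top','scene']:
    for r in ctrl.outline_of(c,'cap0'):
        im,d,K,T=snap(c); q=rk(pts(d,K,T,r['pixels'])); q=q[q[:,2]<.12]; print(c,round(r['confidence'],2),np.median(q,0))
Y=-.174
plan([(-.05,Y,.097,25,3),(-.125,Y,.097,8,4),(-.14,Y,.14,8,2)])
E
```

```text
tip rack [[ 0.0011 -0.1717  0.1025]] th 39.8111334160261
top 0.76 [-0.0019  0.0024  0.1104]
top 0.68 [-0.0039  0.1697  0.1107]
top 0.55 [-0.0005  0.0806  0.1102]
scene 0.73 [0.0206 0.1634 0.1093]
scene 0.71 [ 0.0552 -0.005   0.0849]
scene 0.58 [0.0291 0.0734 0.1101]
scene 0.58 [ 0.0246 -0.0061  0.1106]
t 11.925
{"tx": -3, "ty": -1, "tz": -8, "rx": 0, "ry": 5, "rz": 0, "grip": 1},
{"tx": -3, "ty": -2, "tz": -8, "rx": 0, "ry": 5, "rz": 0, "grip": 1},
{"tx": -2, "ty": -1, "tz": -8, "rx": 0, "ry": 5, "rz": -1, "grip": 1},
# (-0.05, -0.174, 0.097, 25, 3) [ 0.5023 -0.1491  0.2896]
{"tx": 2, "ty": 0, "tz": -6, "rx": 0, "ry": 4, "rz": 0, "grip": 1},
{"tx": 3, "ty": 0, "tz": -5, "rx": 0, "ry": 4, "rz": 0, "grip": 1},
{"tx": 3, "ty": 0, "tz": -6, "rx": 0, "ry": 5, "rz": 0, "grip": 1},
{"tx": 4, "ty": 0, "tz": -5, "rx": 0, "ry": 4, "rz": 0, "grip": 1},
# (-0.125, -0.174, 0.097, 8, 4) [ 0.4839 -0.1507  0.3068]
{"tx": 4, "ty": 0, "tz": -22, "rx": 0, "ry": 0, "rz": 0, "grip": 1},
{"tx": 5, "ty": 0, "tz": -22, "rx": 0, "ry": 0, "rz": 0, "grip": 1},
# (-0.14, -0.174, 0.14, 8, 2) [ 0.4691 -0.1518  0.3492]
```

Call:
play_rows([
  {"tx": -3, "ty": -1, "tz": -8, "rx": 0, "ry": 5, "rz": 0, "grip": 1},
  {"tx": -3, "ty": -2, "tz": -8, "rx": 0, "ry": 5, "rz": 0, "grip": 1},
  {"tx": -2, "ty": -1, "tz": -8, "rx": 0, "ry": 5, "rz": -1, "grip": 1},
  {"tx": 2, "ty": 0, "tz": -6, "rx": 0, "ry": 4, "rz": 0, "grip": 1},
  {"tx": 3, "ty": 0, "tz": -5, "rx": 0, "ry": 4, "rz": 0, "grip": 1},
  {"tx": 3, "ty": 0, "tz": -6, "rx": 0, "ry": 5, "rz": 0, "grip": 1},
  {"tx": 4, "ty": 0, "tz": -5, "rx": 0, "ry": 4, "rz": 0, "grip": 1},
  {"tx": 4, "ty": 0, "tz": -22, "rx": 0, "ry": 0, "rz": 0, "grip": 1},
  {"tx": 5, "ty": 0, "tz": -22, "rx": 0, "ry": 0, "rz": 0, "grip": 1},
  {"tx": 0, "ty": 0, "tz": 0, "rx": 0, "ry": 0, "rz": 0, "grip": 1},
])

```text
time: 13.18
eef_pos: [0.47, -0.1523, 0.3516]
ee_rot: [[-0.986, -0.088, 0.139], [-0.088, 0.996, 0.006], [-0.139, -0.006, -0.99]]
ft_force: [1.0, -0.4, -1.8]
opening: 0.028
grasp_force: 60.0
```

```bash
python3 - <<'E'
from h import *
tip()
im,d,K,T=snap('top')
im2,_,_,_=snap('scene')
cv2.imwrite('pics/m1.png',np.hstack([cv2.resize(im[70:260,140:400],(400,292)),cv2.resize(im2[130:330,230:504],(400,292))]))
for c in ['top','wrist']:
    im,d,K,T=snap(c)
    for l in ['cap0','jar']:
      for r in ctrl.outline_of(c,l):
        q=rk(pts(d,K,T,r['pixels'])); q=q[(q[:,2]<.12)|(l=='jar')]; print(c,l,round(r['confidence'],2),np.median(q,0))
Y=.004
plan([(-.13,Y,.14,15,5),(-.05,Y,.131,31,3),(0,Y,.131,43,2),(.070,Y,.131,50,3),(.070,Y,.097,50,3)])
E
```

```text
tip rack [[-0.1395 -0.1756  0.1422]] th 8.002009915137878
top cap0 0.81 [-0.17   -0.1797  0.0322]
top cap0 0.75 [-0.0025  0.0014  0.1101]
top cap0 0.58 [0.0014 0.0811 0.11  ]
top cap0 0.56 [-0.003   0.17    0.1104]
top jar 0.76 [-0.0126 -0.0875  0.1714]
wrist cap0 0.97 [0.0035 0.0798 0.1123]
wrist cap0 0.84 [-0.1691 -0.1777  0.0331]
wrist cap0 0.84 [-0.0002  0.1648  0.1115]
wrist cap0 0.78 [-0.0096 -0.0034  0.1072]
wrist jar 0.66 [-0.0193 -0.0789  0.1147]
t 13.575
{"tx": 3, "ty": 36, "tz": 0, "rx": 0, "ry": -1, "rz": 0, "grip": 1},
{"tx": 2, "ty": 35, "tz": 1, "rx": 0, "ry": -2, "rz": 0, "grip": 1},
{"tx": 3, "ty": 36, "tz": 0, "rx": 0, "ry": -1, "rz": 0, "grip": 1},
{"tx": 3, "ty": 35, "tz": 0, "rx": 0, "ry": -2, "rz": 0, "grip": 1},
{"tx": 3, "ty": 36, "tz": 0, "rx": 0, "ry": -1, "rz": 0, "grip": 1},
# (-0.13, 0.004, 0.14, 15, 5) [0.4398 0.0243 0.3447]
{"tx": -7, "ty": 0, "tz": 12, "rx": 0, "ry": -5, "rz": 0, "grip": 1},
{"tx": -5, "ty": 0, "tz": 13, "rx": 0, "ry": -6, "rz": 0, "grip": 1},
{"tx": -4, "ty": 0, "tz": 14, "rx": 0, "ry": -5, "rz": 0, "grip": 1},
# (-0.05, 0.004, 0.131, 31, 3) [0.4684 0.0267 0.3134]
{"tx": -1, "ty": 0, "tz": 15, "rx": 0, "ry": -6, "rz": 0, "grip": 1},
{"tx": 1, "ty": 0, "tz": 15, "rx": 0, "ry": -6, "rz": 0, "grip": 1},
# (0, 0.004, 0.131, 43, 2) [0.485  0.028  0.2884]
{"tx": -9, "ty": 0, "tz": 16, "rx": 0, "ry": -2, "rz": 0, "grip": 1},
{"tx": -8, "ty": 0, "tz": 17, "rx": 0, "ry": -3, "rz": 0, "grip": 1},
{"tx": -8, "ty": 0, "tz": 17, "rx": 0, "ry": -2, "rz": 0, "grip": 1},
# (0.07, 0.004, 0.131, 50, 3) [0.5379 0.0326 0.2708]
{"tx": 9, "ty": 0, "tz": 7, "rx": 0, "ry": 0, "rz": 0, "grip": 1},
{"tx": 9, "ty": 0, "tz": 8, "rx": 0, "ry": 0, "rz": 0, "grip": 1},
{"tx": 8, "ty": 0, "tz": 7, "rx": 0, "ry": 0, "rz": 0, "grip": 1},
# (0.07, 0.004, 0.097, 50, 3) [0.5379 0.0325 0.2368]
```

View pics/m1.png

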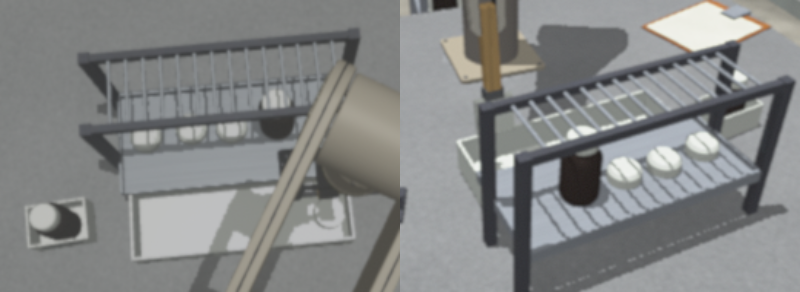

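The pictures show the first cap in the crate (left half, (325,212)), the jar unmoved and three caps left. Next is the cap at y≈0.

Call:
play_rows([
  {"tx": 3, "ty": 36, "tz": 0, "rx": 0, "ry": -1, "rz": 0, "grip": 1},
  {"tx": 2, "ty": 35, "tz": 1, "rx": 0, "ry": -2, "rz": 0, "grip": 1},
  {"tx": 3, "ty": 36, "tz": 0, "rx": 0, "ry": -1, "rz": 0, "grip": 1},
  {"tx": 3, "ty": 35, "tz": 0, "rx": 0, "ry": -2, "rz": 0, "grip": 1},
  {"tx": 3, "ty": 36, "tz": 0, "rx": 0, "ry": -1, "rz": 0, "grip": 1},
  {"tx": 0, "ty": 0, "tz": 0, "rx": 0, "ry": 0, "rz": 0, "grip": 1},
  {"tx": -7, "ty": 0, "tz": 12, "rx": 0, "ry": -5, "rz": 0, "grip": 1},
  {"tx": -5, "ty": 0, "tz": 13, "rx": 0, "ry": -6, "rz": 0, "grip": 1},
  {"tx": -4, "ty": 0, "tz": 14, "rx": 0, "ry": -5, "rz": 0, "grip": 1},
  {"tx": -1, "ty": 0, "tz": 15, "rx": 0, "ry": -6, "rz": 0, "grip": 1},
  {"tx": 1, "ty": 0, "tz": 15, "rx": 0, "ry": -6, "rz": 0, "grip": 1},
  {"tx": -9, "ty": 0, "tz": 16, "rx": 0, "ry": -2, "rz": 0, "grip": 1},
  {"tx": -8, "ty": 0, "tz": 17, "rx": 0, "ry": -3, "rz": 0, "grip": 1},
  {"tx": -8, "ty": 0, "tz": 17, "rx": 0, "ry": -2, "rz": 0, "grip": 1},
  {"tx": 0, "ty": 0, "tz": 0, "rx": 0, "ry": 0, "rz": 0, "grip": 1},
])

```text
time: 15.45
eef_pos: [0.5659, 0.0327, 0.269]
ee_rot: [[-0.663, -0.088, 0.743], [-0.061, 0.996, 0.064], [-0.746, -0.003, -0.666]]
ft_force: [-0.3, 0.2, -2.0]
opening: 0.028
grasp_force: 60.0
```

```bash
python3 - <<'E'
from h import *
tip()
Y=.004
plan([(.070,Y,.097,50,3),(.0,Y,.097,40,4),(-.05,Y,.097,25,3),(-.125,Y,.097,8,4),(-.14,Y,.14,8,2)])
E
```

```text
tip rack [[0.094  0.0018 0.1249]] th 48.25073328631336
t 15.45
{"tx": 14, "ty": 1, "tz": 0, "rx": 0, "ry": -1, "rz": 0, "grip": 1},
{"tx": 15, "ty": 1, "tz": 0, "rx": 0, "ry": 0, "rz": 0, "grip": 1},
{"tx": 14, "ty": 0, "tz": 0, "rx": 0, "ry": -1, "rz": 0, "grip": 1},
# (0.07, 0.004, 0.097, 50, 3) [0.5376 0.0321 0.2366]
{"tx": 2, "ty": 0, "tz": -13, "rx": 0, "ry": 3, "rz": 0, "grip": 1},
{"tx": 4, "ty": 0, "tz": -12, "rx": 0, "ry": 2, "rz": 0, "grip": 1},
{"tx": 3, "ty": 0, "tz": -12, "rx": 0, "ry": 3, "rz": 0, "grip": 1},
{"tx": 4, "ty": 1, "tz": -12, "rx": 0, "ry": 2, "rz": 0, "grip": 1},
# (0.0, 0.004, 0.097, 40, 4) [0.4932 0.0292 0.2611]
{"tx": -5, "ty": 0, "tz": -9, "rx": 0, "ry": 5, "rz": 0, "grip": 1},
{"tx": -3, "ty": 0, "tz": -8, "rx": 0, "ry": 5, "rz": 0, "grip": 1},
{"tx": -3, "ty": -1, "tz": -10, "rx": 0, "ry": 5, "rz": 0, "grip": 1},
# (-0.05, 0.004, 0.097, 25, 3) [0.4867 0.0278 0.2896]
{"tx": 2, "ty": 0, "tz": -6, "rx": 0, "ry": 4, "rz": 0, "grip": 1},
{"tx": 3, "ty": 0, "tz": -5, "rx": 0, "ry": 5, "rz": 0, "grip": 1},
{"tx": 3, "ty": 0, "tz": -5, "rx": 0, "ry": 4, "rz": 0, "grip": 1},
{"tx": 3, "ty": 0, "tz": -6, "rx": 0, "ry": 4, "rz": 0, "grip": 1},
# (-0.125, 0.004, 0.097, 8, 4) [0.4693 0.0263 0.3069]
{"tx": 4, "ty": 0, "tz": -22, "rx": 0, "ry": 0, "rz": 0, "grip": 1},
{"tx": 5, "ty": 0, "tz": -22, "rx": 0, "ry": 0, "rz": 0, "grip": 1},
# (-0.14, 0.004, 0.14, 8, 2) [0.4542 0.0251 0.3492]
```

```bash
python3 - <<'E'
from h import *
Y=.004
plan([(.070,Y,.128,50,2),(.070,Y,.097,50,3)])
print(ctrl.get_state()['joints'])
E
```

```text
t 15.45
{"tx": 10, "ty": 1, "tz": -10, "rx": 0, "ry": -1, "rz": 0, "grip": 1},
{"tx": 10, "ty": 1, "tz": -10, "rx": 0, "ry": -1, "rz": 0, "grip": 1},
# (0.07, 0.004, 0.128, 50, 2) [0.5376 0.0322 0.2672]
{"tx": 8, "ty": 0, "tz": 7, "rx": 0, "ry": 0, "rz": 0, "grip": 1},
{"tx": 8, "ty": 0, "tz": 6, "rx": 0, "ry": 0, "rz": 0, "grip": 1},
{"tx": 7, "ty": 0, "tz": 7, "rx": 0, "ry": 0, "rz": 0, "grip": 1},
# (0.07, 0.004, 0.097, 50, 3) [0.5383 0.0321 0.2367]
[-0.1415 -0.7863  2.3683  0.2497  0.746  -1.9129]
```

```bash
cat >> h.py <<'E'
def rake(Y,x0=.062): return [(.04,Y,.097,36,2),(.02,Y,.097,30,1),(0,Y,.097,25,1),(-.02,Y,.097,19,1),(-.05,Y,.097,10,2),(-.125,Y,.097,0,4),(-.135,Y,.145,0,2)]
def enter(Y): return [(-.05,Y,.128,14,3),(0,Y,.126,32,2),(.03,Y,.125,41,2),(.064,Y,.125,46,2)]
E
python3 - <<'E'
from h import *
Y=.004
s=plan([(.066,Y,.125,46,2),(.062,Y,.097,43,3)])
print('----')
E
```

```text
t 15.45
{"tx": 5, "ty": 1, "tz": -10, "rx": 0, "ry": 1, "rz": 0, "grip": 1},
{"tx": 6, "ty": 1, "tz": -11, "rx": 0, "ry": 1, "rz": 0, "grip": 1},
# (0.066, 0.004, 0.125, 46, 2) [0.5429 0.0327 0.275 ]
{"tx": 4, "ty": 0, "tz": 6, "rx": 0, "ry": 1, "rz": 0, "grip": 1},
{"tx": 4, "ty": 0, "tz": 5, "rx": 0, "ry": 1, "rz": 0, "grip": 1},
{"tx": 4, "ty": 0, "tz": 6, "rx": 0, "ry": 1, "rz": 0, "grip": 1},
# (0.062, 0.004, 0.097, 43, 3) [0.5465 0.0329 0.2545]
----
```

Call:
play_rows([
  {"tx": 5, "ty": 1, "tz": -10, "rx": 0, "ry": 0, "rz": 0, "grip": 1},
  {"tx": 6, "ty": 1, "tz": -11, "rx": 0, "ry": 2, "rz": 0, "grip": 1},
  {"tx": 4, "ty": 0, "tz": 6, "rx": 0, "ry": 1, "rz": 0, "grip": 1},
  {"tx": 4, "ty": 0, "tz": 5, "rx": 0, "ry": 1, "rz": 0, "grip": 1},
  {"tx": 4, "ty": 0, "tz": 6, "rx": 0, "ry": 1, "rz": 0, "grip": 1},
  {"tx": 0, "ty": 0, "tz": 0, "rx": 0, "ry": 0, "rz": 0, "grip": 1},
])

```text
time: 16.2
eef_pos: [0.5469, 0.0338, 0.2551]
ee_rot: [[-0.724, -0.089, 0.684], [-0.067, 0.996, 0.059], [-0.686, -0.003, -0.727]]
ft_force: [-0.3, -0.9, -1.3]
opening: 0.0276
grasp_force: 60.0
```

```bash
python3 - <<'E'
from h import *
tip(); print(ctrl.get_state()['joints'])
plan(rake(.004))
E
```

```text
tip rack [[0.0631 0.0047 0.0986]] th 43.33528022476016
[-0.131  -0.7785  2.349   0.2004  0.8367 -1.8694]
t 16.2
{"tx": -4, "ty": 0, "tz": -7, "rx": 0, "ry": 4, "rz": 0, "grip": 1},
{"tx": -3, "ty": 0, "tz": -6, "rx": 0, "ry": 3, "rz": 0, "grip": 1},
# (0.04, 0.004, 0.097, 36, 2) [0.5435 0.0335 0.2695]
{"tx": -5, "ty": -1, "tz": -11, "rx": 0, "ry": 6, "rz": 0, "grip": 1},
# (0.02, 0.004, 0.097, 30, 1) [0.5411 0.0323 0.2813]
{"tx": -1, "ty": 0, "tz": -9, "rx": 0, "ry": 5, "rz": 0, "grip": 1},
# (0, 0.004, 0.097, 25, 1) [0.5375 0.032  0.2896]
{"tx": -3, "ty": 0, "tz": -8, "rx": 0, "ry": 6, "rz": 0, "grip": 1},
# (-0.02, 0.004, 0.097, 19, 1) [0.5368 0.032  0.2981]
{"tx": -1, "ty": 0, "tz": -3, "rx": 0, "ry": 5, "rz": 0, "grip": 1},
{"tx": -1, "ty": 0, "tz": -4, "rx": 0, "ry": 4, "rz": 0, "grip": 1},
# (-0.05, 0.004, 0.097, 10, 2) [0.5367 0.032  0.3054]
{"tx": 10, "ty": 0, "tz": -3, "rx": 0, "ry": 3, "rz": 0, "grip": 1},
{"tx": 9, "ty": 0, "tz": -2, "rx": 0, "ry": 2, "rz": 0, "grip": 1},
{"tx": 10, "ty": 0, "tz": -1, "rx": 0, "ry": 3, "rz": 0, "grip": 1},
{"tx": 10, "ty": 1, "tz": -1, "rx": 0, "ry": 2, "rz": 0, "grip": 1},
# (-0.125, 0.004, 0.097, 0, 4) [0.4971 0.0295 0.308 ]
{"tx": 5, "ty": 0, "tz": -24, "rx": 0, "ry": 0, "rz": 0, "grip": 1},
{"tx": 5, "ty": 0, "tz": -24, "rx": 0, "ry": 0, "rz": 0, "grip": 1},
# (-0.135, 0.004, 0.145, 0, 2) [0.4869 0.0287 0.3559]
```

Call:
play_rows([
  {"tx": -4, "ty": 0, "tz": -7, "rx": 0, "ry": 4, "rz": 0, "grip": 1},
  {"tx": -3, "ty": 0, "tz": -6, "rx": 0, "ry": 3, "rz": 0, "grip": 1},
  {"tx": -5, "ty": -1, "tz": -11, "rx": 0, "ry": 6, "rz": 0, "grip": 1},
  {"tx": -1, "ty": 0, "tz": -9, "rx": 0, "ry": 5, "rz": 0, "grip": 1},
  {"tx": -3, "ty": 0, "tz": -8, "rx": 0, "ry": 6, "rz": 0, "grip": 1},
  {"tx": -1, "ty": 0, "tz": -3, "rx": 0, "ry": 5, "rz": 0, "grip": 1},
  {"tx": -1, "ty": 0, "tz": -4, "rx": 0, "ry": 4, "rz": 0, "grip": 1},
  {"tx": 10, "ty": 0, "tz": -3, "rx": 0, "ry": 3, "rz": 0, "grip": 1},
  {"tx": 9, "ty": 0, "tz": -2, "rx": 0, "ry": 2, "rz": 0, "grip": 1},
  {"tx": 10, "ty": 0, "tz": -1, "rx": 0, "ry": 3, "rz": 0, "grip": 1},
  {"tx": 10, "ty": 1, "tz": -1, "rx": 0, "ry": 2, "rz": 0, "grip": 1},
  {"tx": 5, "ty": 0, "tz": -24, "rx": 0, "ry": 0, "rz": 0, "grip": 1},
  {"tx": 5, "ty": 0, "tz": -24, "rx": 0, "ry": 0, "rz": 0, "grip": 1},
  {"tx": 0, "ty": 0, "tz": 0, "rx": 0, "ry": 0, "rz": 0, "grip": 1},
])

```text
time: 17.95
eef_pos: [0.4874, 0.0286, 0.3596]
ee_rot: [[-0.996, -0.089, 0.013], [-0.089, 0.996, -0.003], [-0.013, -0.004, -1.0]]
ft_force: [-0.3, -0.2, -1.7]
opening: 0.0274
grasp_force: 60.0
```

```bash
cat >> h.py <<'E'
def look():
    for c in ['top','scene','wrist']:
        im,d,K,T=snap(c)
        for l in ['cap0','jar']:
          for r in ctrl.outline_of(c,l):
            q=rk(pts(d,K,T,r['pixels'])); q=q[(q[:,2]<.12)|(l=='jar')]
            if len(q)>9: print(c,l,round(r['confidence'],2),np.median(q,0))
E
python3 - <<'E'
from h import *
tip(); look()
Y=.082
plan([(-.11,Y,.14,0,3)]+enter(Y))
E
```

```text
tip rack [[-0.1322  0.0036  0.1482]] th 0.7409353829357811
top cap0 0.52 [-0.1695 -0.1795  0.032 ]
top cap0 0.32 [-0.0293 -0.1426  0.0843]
top jar 0.53 [ 0.012  -0.0973  0.2084]
top jar 0.5 [-0.0191 -0.1439  0.0871]
scene cap0 0.9 [0.0195 0.1633 0.1094]
scene cap0 0.8 [0.027  0.0747 0.1093]
scene cap0 0.36 [-0.1676 -0.158   0.0337]
scene jar 0.77 [ 0.0403 -0.1039  0.1489]
wrist cap0 0.82 [-0.1685 -0.1747  0.033 ]
wrist cap0 0.81 [-0.1717  0.0032  0.0332]
wrist cap0 0.63 [-0.0123  0.1684  0.1077]
wrist cap0 0.58 [-0.0078  0.0992  0.1057]
wrist jar 0.65 [-0.02   -0.0905  0.1206]
wrist jar 0.32 [-0.0127  0.1688  0.1076]
t 18.4
{"tx": -9, "ty": 26, "tz": 2, "rx": 0, "ry": 0, "rz": 0, "grip": 1},
{"tx": -8, "ty": 26, "tz": 2, "rx": 0, "ry": 0, "rz": 0, "grip": 1},
{"tx": -9, "ty": 25, "tz": 1, "rx": 0, "ry": 0, "rz": 0, "grip": 1},
# (-0.11, 0.082, 0.14, 0, 3) [0.5057 0.1076 0.3517]
{"tx": -4, "ty": 0, "tz": 6, "rx": 0, "ry": -5, "rz": 0, "grip": 1},
{"tx": -3, "ty": 0, "tz": 6, "rx": 0, "ry": -4, "rz": 0, "grip": 1},
{"tx": -2, "ty": 1, "tz": 7, "rx": 0, "ry": -5, "rz": 0, "grip": 1},
# (-0.05, 0.082, 0.128, 14, 3) [0.5163 0.1095 0.3334]
{"tx": 7, "ty": 0, "tz": 12, "rx": 0, "ry": -9, "rz": 0, "grip": 1},
{"tx": 9, "ty": 0, "tz": 11, "rx": 0, "ry": -9, "rz": 0, "grip": 1},
# (0, 0.082, 0.126, 32, 2) [0.5087 0.1087 0.3064]
{"tx": 3, "ty": 0, "tz": 9, "rx": 0, "ry": -4, "rz": 0, "grip": 1},
{"tx": 4, "ty": 0, "tz": 10, "rx": 0, "ry": -5, "rz": 0, "grip": 1},
# (0.03, 0.082, 0.125, 41, 2) [0.5137 0.1091 0.2868]
{"tx": -4, "ty": 0, "tz": 11, "rx": 0, "ry": -2, "rz": 0, "grip": 1},
{"tx": -3, "ty": 0, "tz": 12, "rx": 0, "ry": -3, "rz": 0, "grip": 1},
# (0.064, 0.082, 0.125, 46, 2) [0.5343 0.1109 0.2745]
```

Call:
play_rows([
  {"tx": -9, "ty": 26, "tz": 2, "rx": 0, "ry": 0, "rz": 0, "grip": 1},
  {"tx": -8, "ty": 26, "tz": 2, "rx": 0, "ry": 0, "rz": 0, "grip": 1},
  {"tx": -9, "ty": 25, "tz": 1, "rx": 0, "ry": 0, "rz": 0, "grip": 1},
  {"tx": -4, "ty": 0, "tz": 6, "rx": 0, "ry": -5, "rz": 0, "grip": 1},
  {"tx": -3, "ty": 0, "tz": 6, "rx": 0, "ry": -4, "rz": 0, "grip": 1},
  {"tx": -2, "ty": 1, "tz": 7, "rx": 0, "ry": -5, "rz": 0, "grip": 1},
  {"tx": 7, "ty": 0, "tz": 12, "rx": 0, "ry": -9, "rz": 0, "grip": 1},
  {"tx": 9, "ty": 0, "tz": 11, "rx": 0, "ry": -9, "rz": 0, "grip": 1},
  {"tx": 3, "ty": 0, "tz": 9, "rx": 0, "ry": -4, "rz": 0, "grip": 1},
  {"tx": 4, "ty": 0, "tz": 10, "rx": 0, "ry": -5, "rz": 0, "grip": 1},
  {"tx": 0, "ty": 0, "tz": 0, "rx": 0, "ry": 0, "rz": 0, "grip": 1},
])

```text
time: 19.77
eef_pos: [0.5121, 0.109, 0.2838]
ee_rot: [[-0.749, -0.089, 0.657], [-0.069, 0.996, 0.056], [-0.659, -0.004, -0.752]]
ft_force: [-0.2, -0.3, -1.7]
opening: 0.0279
grasp_force: 60.0
```

```bash
python3 - <<'E'
from h import *
tip(); print(ctrl.get_state()['joints'])
Y=.082
plan([(.07,Y,.126,46.5,3),(.069,Y,.097,44,3)])
E
```

```text
tip rack [[0.0293 0.0824 0.1223]] th 41.223829430096984
[ 0.1344 -0.8363  2.3112 -0.04    0.9482 -1.5159]
t 19.775
{"tx": -5, "ty": 0, "tz": 8, "rx": 0, "ry": -2, "rz": 0, "grip": 1},
{"tx": -4, "ty": 0, "tz": 9, "rx": 0, "ry": -2, "rz": 0, "grip": 1},
{"tx": -5, "ty": 0, "tz": 8, "rx": 0, "ry": -1, "rz": 0, "grip": 1},
# (0.07, 0.082, 0.126, 46.5, 3) [0.5393 0.1114 0.2752]
{"tx": 4, "ty": 0, "tz": 7, "rx": 0, "ry": 1, "rz": 0, "grip": 1},
{"tx": 5, "ty": 0, "tz": 6, "rx": 0, "ry": 0, "rz": 0, "grip": 1},
{"tx": 4, "ty": 0, "tz": 7, "rx": 0, "ry": 1, "rz": 0, "grip": 1},
# (0.069, 0.082, 0.097, 44, 3) [0.5444 0.1118 0.2519]
```

Call:
play_rows([
  {"tx": -5, "ty": 0, "tz": 8, "rx": 0, "ry": -2, "rz": 0, "grip": 1},
  {"tx": -4, "ty": 0, "tz": 9, "rx": 0, "ry": -2, "rz": 0, "grip": 1},
  {"tx": -5, "ty": 0, "tz": 8, "rx": 0, "ry": -1, "rz": 0, "grip": 1},
  {"tx": 0, "ty": 0, "tz": 0, "rx": 0, "ry": 0, "rz": 0, "grip": 1},
  {"tx": 4, "ty": 0, "tz": 7, "rx": 0, "ry": 1, "rz": 0, "grip": 1},
  {"tx": 5, "ty": 0, "tz": 6, "rx": 0, "ry": 0, "rz": 0, "grip": 1},
  {"tx": 4, "ty": 0, "tz": 7, "rx": 0, "ry": 1, "rz": 0, "grip": 1},
  {"tx": 0, "ty": 0, "tz": 0, "rx": 0, "ry": 0, "rz": 0, "grip": 1},
])

```text
time: 20.78
eef_pos: [0.5462, 0.1119, 0.2545]
ee_rot: [[-0.712, -0.089, 0.697], [-0.066, 0.996, 0.06], [-0.699, -0.003, -0.715]]
ft_force: [-1.1, -0.1, -2.2]
opening: 0.028
grasp_force: 60.0
```

```bash
python3 - <<'E'
from h import *
tip(); print(ctrl.get_state()['joints'])
plan(rake(.082))
E
```

```text
tip rack [[0.0716 0.0824 0.1005]] th 44.36156234126189
[ 0.1308 -0.7417  2.3384 -0.0456  0.7717 -1.5106]
t 20.775
{"tx": -2, "ty": 0, "tz": -9, "rx": 0, "ry": 4, "rz": 0, "grip": 1},
{"tx": -2, "ty": 0, "tz": -9, "rx": 0, "ry": 4, "rz": 0, "grip": 1},
# (0.04, 0.082, 0.097, 36, 2) [0.5371 0.1111 0.2705]
{"tx": -5, "ty": 0, "tz": -10, "rx": 0, "ry": 6, "rz": 0, "grip": 1},
# (0.02, 0.082, 0.097, 30, 1) [0.5352 0.111  0.2815]
{"tx": 0, "ty": 0, "tz": -9, "rx": 0, "ry": 5, "rz": 0, "grip": 1},
# (0, 0.082, 0.097, 25, 1) [0.5306 0.1106 0.2892]
{"tx": -3, "ty": 0, "tz": -8, "rx": 0, "ry": 6, "rz": 0, "grip": 1},
# (-0.02, 0.082, 0.097, 19, 1) [0.5299 0.1106 0.2978]
{"tx": -2, "ty": 0, "tz": -3, "rx": 0, "ry": 5, "rz": 0, "grip": 1},
{"tx": -1, "ty": 0, "tz": -4, "rx": 0, "ry": 4, "rz": 0, "grip": 1},
# (-0.05, 0.082, 0.097, 10, 2) [0.5308 0.1107 0.3054]
{"tx": 10, "ty": 0, "tz": -3, "rx": 0, "ry": 3, "rz": 0, "grip": 1},
{"tx": 10, "ty": 0, "tz": -2, "rx": 0, "ry": 2, "rz": 0, "grip": 1},
{"tx": 10, "ty": 0, "tz": -1, "rx": 0, "ry": 3, "rz": 0, "grip": 1},
{"tx": 10, "ty": 0, "tz": -2, "rx": 0, "ry": 2, "rz": 0, "grip": 1},
# (-0.125, 0.082, 0.097, 0, 4) [0.4903 0.1071 0.3089]
{"tx": 5, "ty": 0, "tz": -24, "rx": 0, "ry": 0, "rz": 0, "grip": 1},
{"tx": 4, "ty": 0, "tz": -24, "rx": 0, "ry": 0, "rz": 0, "grip": 1},
# (-0.135, 0.082, 0.145, 0, 2) [0.481  0.1064 0.3568]
```

Call:
play_rows([
  {"tx": -2, "ty": 0, "tz": -9, "rx": 0, "ry": 4, "rz": 0, "grip": 1},
  {"tx": -2, "ty": 0, "tz": -9, "rx": 0, "ry": 4, "rz": 0, "grip": 1},
  {"tx": -5, "ty": 0, "tz": -10, "rx": 0, "ry": 6, "rz": 0, "grip": 1},
  {"tx": 0, "ty": 0, "tz": -9, "rx": 0, "ry": 5, "rz": 0, "grip": 1},
  {"tx": -3, "ty": 0, "tz": -8, "rx": 0, "ry": 6, "rz": 0, "grip": 1},
  {"tx": -2, "ty": 0, "tz": -3, "rx": 0, "ry": 5, "rz": 0, "grip": 1},
  {"tx": -1, "ty": 0, "tz": -4, "rx": 0, "ry": 4, "rz": 0, "grip": 1},
  {"tx": 10, "ty": 0, "tz": -3, "rx": 0, "ry": 3, "rz": 0, "grip": 1},
  {"tx": 10, "ty": 0, "tz": -2, "rx": 0, "ry": 2, "rz": 0, "grip": 1},
  {"tx": 10, "ty": 0, "tz": -1, "rx": 0, "ry": 3, "rz": 0, "grip": 1},
  {"tx": 10, "ty": 0, "tz": -2, "rx": 0, "ry": 2, "rz": 0, "grip": 1},
  {"tx": 5, "ty": 0, "tz": -24, "rx": 0, "ry": 0, "rz": 0, "grip": 1},
  {"tx": 4, "ty": 0, "tz": -24, "rx": 0, "ry": 0, "rz": 0, "grip": 1},
  {"tx": 0, "ty": 0, "tz": 0, "rx": 0, "ry": 0, "rz": 0, "grip": 1},
])

```text
time: 22.52
eef_pos: [0.4821, 0.1066, 0.3604]
ee_rot: [[-0.996, -0.089, 0.014], [-0.089, 0.996, -0.002], [-0.014, -0.003, -1.0]]
ft_force: [-0.2, 0.2, -2.0]
opening: 0.0278
grasp_force: 60.0
```

```bash
python3 - <<'E'
from h import *
tip(); look()
Y=.170
plan([(-.11,Y,.14,0,3)]+enter(Y))
E
```

```text
tip rack [[-0.1307  0.0818  0.149 ]] th 0.7899962597283794
top cap0 0.81 [-0.1697 -0.18    0.0324]
top cap0 0.78 [-0.1817  0.0845  0.0316]
top cap0 0.64 [-0.1728  0.0007  0.0318]
top jar 0.61 [-0.0115 -0.089   0.1718]
scene cap0 0.61 [0.0208 0.1626 0.1092]
scene cap0 0.38 [-0.1656 -0.1585  0.0339]
scene cap0 0.38 [-0.1951  0.0947  0.0326]
scene jar 0.69 [ 0.0398 -0.1035  0.1495]
wrist cap0 0.93 [-0.1804  0.0908  0.0332]
wrist cap0 0.9 [-0.1686 -0.1732  0.0328]
wrist cap0 0.73 [-0.1917 -0.3525 -0.0019]
wrist cap0 0.57 [-0.172   0.0038  0.0331]
wrist jar 0.98 [-0.0183 -0.0766  0.1161]
t 22.975
{"tx": -8, "ty": 29, "tz": 2, "rx": 0, "ry": 0, "rz": 0, "grip": 1},
{"tx": -9, "ty": 29, "tz": 2, "rx": 0, "ry": 0, "rz": 0, "grip": 1},
{"tx": -8, "ty": 30, "tz": 2, "rx": 0, "ry": 0, "rz": 0, "grip": 1},
# (-0.11, 0.17, 0.14, 0, 3) [0.498  0.1962 0.3511]
{"tx": -4, "ty": 0, "tz": 6, "rx": 0, "ry": -5, "rz": 0, "grip": 1},
{"tx": -3, "ty": 0, "tz": 6, "rx": 0, "ry": -4, "rz": 0, "grip": 1},
{"tx": -3, "ty": 0, "tz": 7, "rx": 0, "ry": -5, "rz": 0, "grip": 1},
# (-0.05, 0.17, 0.128, 14, 3) [0.5096 0.1972 0.333 ]
{"tx": 7, "ty": 0, "tz": 12, "rx": 0, "ry": -9, "rz": 0, "grip": 1},
{"tx": 9, "ty": 0, "tz": 10, "rx": 0, "ry": -9, "rz": 0, "grip": 1},
# (0, 0.17, 0.126, 32, 2) [0.5016 0.1964 0.3069]
{"tx": 3, "ty": 0, "tz": 10, "rx": 0, "ry": -4, "rz": 0, "grip": 1},
{"tx": 5, "ty": 0, "tz": 9, "rx": 0, "ry": -5, "rz": 0, "grip": 1},
# (0.03, 0.17, 0.125, 41, 2) [0.5057 0.1967 0.2866]
{"tx": -4, "ty": 0, "tz": 11, "rx": 0, "ry": -2, "rz": 0, "grip": 1},
{"tx": -4, "ty": 0, "tz": 12, "rx": 0, "ry": -3, "rz": 0, "grip": 1},
# (0.064, 0.17, 0.125, 46, 2) [0.5271 0.1986 0.2751]
```

Call:
play_rows([
  {"tx": -8, "ty": 29, "tz": 2, "rx": 0, "ry": 0, "rz": 0, "grip": 1},
  {"tx": -9, "ty": 29, "tz": 2, "rx": 0, "ry": 0, "rz": 0, "grip": 1},
  {"tx": -8, "ty": 30, "tz": 2, "rx": 0, "ry": 0, "rz": 0, "grip": 1},
  {"tx": -4, "ty": 0, "tz": 6, "rx": 0, "ry": -5, "rz": 0, "grip": 1},
  {"tx": -3, "ty": 0, "tz": 6, "rx": 0, "ry": -4, "rz": 0, "grip": 1},
  {"tx": -3, "ty": 0, "tz": 7, "rx": 0, "ry": -5, "rz": 0, "grip": 1},
  {"tx": 7, "ty": 0, "tz": 12, "rx": 0, "ry": -9, "rz": 0, "grip": 1},
  {"tx": 9, "ty": 0, "tz": 10, "rx": 0, "ry": -9, "rz": 0, "grip": 1},
  {"tx": 3, "ty": 0, "tz": 10, "rx": 0, "ry": -4, "rz": 0, "grip": 1},
  {"tx": 5, "ty": 0, "tz": 9, "rx": 0, "ry": -5, "rz": 0, "grip": 1},
  {"tx": -4, "ty": 0, "tz": 11, "rx": 0, "ry": -2, "rz": 0, "grip": 1},
  {"tx": -5, "ty": 0, "tz": 13, "rx": 0, "ry": -3, "rz": 0, "grip": 1},
  {"tx": 0, "ty": 0, "tz": 0, "rx": 0, "ry": 0, "rz": 0, "grip": 1},
])

```text
time: 24.6
eef_pos: [0.5278, 0.1984, 0.2734]
ee_rot: [[-0.688, -0.089, 0.72], [-0.065, 0.996, 0.061], [-0.723, -0.004, -0.691]]
ft_force: [0.1, -1.0, -1.5]
opening: 0.0276
grasp_force: 60.0
```

```bash
python3 - <<'E'
from h import *
tip(); print(ctrl.get_state()['joints'])
plan([(.064,.17,.098,43,3)]+rake(.17))
E
```

```text
tip rack [[0.0654 0.1701 0.1243]] th 46.29900629640652
[ 0.4238 -0.6959  2.2942 -0.3437  0.7946 -1.0923]
t 24.6
{"tx": 3, "ty": 0, "tz": 6, "rx": 0, "ry": 1, "rz": 0, "grip": 1},
{"tx": 2, "ty": 0, "tz": 6, "rx": 0, "ry": 1, "rz": 0, "grip": 1},
{"tx": 3, "ty": 0, "tz": 6, "rx": 0, "ry": 1, "rz": 0, "grip": 1},
# (0.064, 0.17, 0.098, 43, 3) [0.5349 0.1989 0.2551]
{"tx": -3, "ty": 0, "tz": -7, "rx": 0, "ry": 4, "rz": 0, "grip": 1},
{"tx": -3, "ty": 0, "tz": -8, "rx": 0, "ry": 3, "rz": 0, "grip": 1},
# (0.04, 0.17, 0.097, 36, 2) [0.5296 0.1985 0.2703]
{"tx": -5, "ty": 0, "tz": -10, "rx": 0, "ry": 6, "rz": 0, "grip": 1},
# (0.02, 0.17, 0.097, 30, 1) [0.5277 0.1984 0.2814]
{"tx": 0, "ty": 0, "tz": -9, "rx": 0, "ry": 5, "rz": 0, "grip": 1},
# (0, 0.17, 0.097, 25, 1) [0.5232 0.198  0.2891]
{"tx": -3, "ty": 0, "tz": -8, "rx": 0, "ry": 6, "rz": 0, "grip": 1},
# (-0.02, 0.17, 0.097, 19, 1) [0.5225 0.198  0.2977]
{"tx": -2, "ty": 0, "tz": -4, "rx": 0, "ry": 5, "rz": 0, "grip": 1},
{"tx": -1, "ty": 0, "tz": -3, "rx": 0, "ry": 4, "rz": 0, "grip": 1},
# (-0.05, 0.17, 0.097, 10, 2) [0.5233 0.1981 0.3052]
{"tx": 10, "ty": 0, "tz": -3, "rx": 0, "ry": 3, "rz": 0, "grip": 1},
{"tx": 10, "ty": 0, "tz": -2, "rx": 0, "ry": 2, "rz": 0, "grip": 1},
{"tx": 10, "ty": 0, "tz": -1, "rx": 0, "ry": 3, "rz": 0, "grip": 1},
{"tx": 10, "ty": 0, "tz": -2, "rx": 0, "ry": 2, "rz": 0, "grip": 1},
# (-0.125, 0.17, 0.097, 0, 4) [0.4827 0.1945 0.3088]
{"tx": 5, "ty": 0, "tz": -24, "rx": 0, "ry": 0, "rz": 0, "grip": 1},
{"tx": 4, "ty": 0, "tz": -24, "rx": 0, "ry": 0, "rz": 0, "grip": 1},
# (-0.135, 0.17, 0.145, 0, 2) [0.4735 0.1939 0.3567]
```

Call:
play_rows([
  {"tx": 3, "ty": 0, "tz": 6, "rx": 0, "ry": 1, "rz": 0, "grip": 1},
  {"tx": 2, "ty": 0, "tz": 6, "rx": 0, "ry": 1, "rz": 0, "grip": 1},
  {"tx": 3, "ty": 0, "tz": 6, "rx": 0, "ry": 1, "rz": 0, "grip": 1},
  {"tx": -3, "ty": 0, "tz": -7, "rx": 0, "ry": 4, "rz": 0, "grip": 1},
  {"tx": -3, "ty": 0, "tz": -8, "rx": 0, "ry": 3, "rz": 0, "grip": 1},
  {"tx": -5, "ty": 0, "tz": -10, "rx": 0, "ry": 6, "rz": 0, "grip": 1},
  {"tx": 0, "ty": 0, "tz": -9, "rx": 0, "ry": 5, "rz": 0, "grip": 1},
  {"tx": -3, "ty": 0, "tz": -8, "rx": 0, "ry": 6, "rz": 0, "grip": 1},
  {"tx": -2, "ty": 0, "tz": -4, "rx": 0, "ry": 5, "rz": 0, "grip": 1},
  {"tx": -1, "ty": 0, "tz": -3, "rx": 0, "ry": 4, "rz": 0, "grip": 1},
  {"tx": 10, "ty": 0, "tz": -3, "rx": 0, "ry": 3, "rz": 0, "grip": 1},
  {"tx": 10, "ty": 0, "tz": -2, "rx": 0, "ry": 2, "rz": 0, "grip": 1},
  {"tx": 10, "ty": 0, "tz": -1, "rx": 0, "ry": 3, "rz": 0, "grip": 1},
  {"tx": 10, "ty": 0, "tz": -2, "rx": 0, "ry": 2, "rz": 0, "grip": 1},
  {"tx": 5, "ty": 0, "tz": -24, "rx": 0, "ry": 0, "rz": 0, "grip": 1},
  {"tx": 4, "ty": 0, "tz": -24, "rx": 0, "ry": 0, "rz": 0, "grip": 1},
  {"tx": 0, "ty": 0, "tz": -30, "rx": 0, "ry": 0, "rz": 0, "grip": 1},
  {"tx": 0, "ty": 0, "tz": 0, "rx": 0, "ry": 0, "rz": 0, "grip": 1},
])

```text
time: 26.85
eef_pos: [0.4746, 0.1946, 0.3916]
ee_rot: [[-0.996, -0.089, 0.014], [-0.089, 0.996, -0.001], [-0.014, -0.002, -1.0]]
ft_force: [0.3, -0.4, -2.0]
opening: 0.0278
grasp_force: 60.0
```

```bash
cat >> h.py <<'E'
def planw(w):
    "world waypoints (TCP xyz, R, n)"
    global pose
    pose=lambda P,R,*_:(np.array(P),np.array(R))
    return plan([(P,R,0,0,n) for P,R,n in w])
E
python3 - <<'E'
from h import *
tip(); look()
a=np.radians(73.35); G=np.array([[-np.sin(a),np.cos(a),0],[np.cos(a),np.sin(a),0],[0,0,-1]])
planw([((.46,-.08,.42),G,7),((.4542,-.3778,.36),G,8)])
E
```

```text
tip rack [[-0.1308  0.1703  0.1803]] th 0.7793668195048026
top cap0 0.86 [-0.17   -0.1779  0.0323]
top cap0 0.86 [-0.1816  0.0883  0.0316]
top cap0 0.71 [-0.0121 -0.0124  0.0843]
top cap0 0.68 [-0.1747  0.1722  0.0316]
top cap0 0.5 [-0.1718  0.0009  0.0316]
top jar 0.8 [-0.0123 -0.0907  0.1705]
scene jar 0.68 [ 0.0394 -0.1038  0.1512]
scene jar 0.58 [-0.186  -0.4034  0.0135]
wrist cap0 0.9 [-0.1736  0.1759  0.0332]
wrist cap0 0.83 [-0.1717  0.0053  0.033 ]
wrist cap0 0.73 [-0.1695 -0.1717  0.0328]
wrist cap0 0.67 [-0.1806  0.0926  0.0331]
wrist jar 0.87 [-0.01   -0.0702  0.168 ]
t 27.3
{"tx": 5, "ty": -39, "tz": -4, "rx": 0, "ry": 0, "rz": 3, "grip": 1},
{"tx": 4, "ty": -39, "tz": -5, "rx": 0, "ry": 0, "rz": 3, "grip": 1},
{"tx": 1, "ty": -39, "tz": -4, "rx": 0, "ry": 0, "rz": 3, "grip": 1},
{"tx": -1, "ty": -39, "tz": -5, "rx": 0, "ry": 0, "rz": 3, "grip": 1},
{"tx": -2, "ty": -40, "tz": -4, "rx": 0, "ry": 0, "rz": 4, "grip": 1},
{"tx": -6, "ty": -38, "tz": -5, "rx": 0, "ry": 0, "rz": 3, "grip": 1},
{"tx": -8, "ty": -39, "tz": -4, "rx": 0, "ry": 0, "rz": 3, "grip": 1},
# ((0.46, -0.
[... 196 characters left out ...]
 "ry": 0, "rz": 0, "grip": 1},
{"tx": -10, "ty": -36, "tz": 7, "rx": 0, "ry": 0, "rz": 0, "grip": 1},
{"tx": -10, "ty": -35, "tz": 8, "rx": 0, "ry": 0, "rz": 0, "grip": 1},
{"tx": -10, "ty": -36, "tz": 7, "rx": 0, "ry": 0, "rz": 0, "grip": 1},
{"tx": -10, "ty": -36, "tz": 8, "rx": 0, "ry": 0, "rz": 0, "grip": 1},
{"tx": -10, "ty": -36, "tz": 7, "rx": 0, "ry": 0, "rz": 0, "grip": 1},
{"tx": -10, "ty": -36, "tz": 8, "rx": 0, "ry": 0, "rz": 0, "grip": 1},
{"tx": -10, "ty": -35, "tz": 8, "rx": 0, "ry": 0, "rz": 0, "grip": 1},
# ((0.4542, -0.3778, 0.36), array([[-0.9581,  0.2865,  0.    ],
       [ 0.2865,  0.9581,  0.    ],
       [ 0.    ,  0.    , -1.    ]]), 0, 0, 8) [ 0.4543 -0.3774  0.3597]
```

All four caps are in the crate and the jar hasn't moved. Now I take the scraper back to the stand.

Call:
play_rows([
  {"tx": 5, "ty": -39, "tz": -4, "rx": 0, "ry": 0, "rz": 3, "grip": 1},
  {"tx": 4, "ty": -39, "tz": -5, "rx": 0, "ry": 0, "rz": 3, "grip": 1},
  {"tx": 1, "ty": -39, "tz": -4, "rx": 0, "ry": 0, "rz": 3, "grip": 1},
  {"tx": -1, "ty": -39, "tz": -5, "rx": 0, "ry": 0, "rz": 3, "grip": 1},
  {"tx": -2, "ty": -40, "tz": -4, "rx": 0, "ry": 0, "rz": 4, "grip": 1},
  {"tx": -6, "ty": -38, "tz": -5, "rx": 0, "ry": 0, "rz": 3, "grip": 1},
  {"tx": -8, "ty": -39, "tz": -4, "rx": 0, "ry": 0, "rz": 3, "grip": 1},
  {"tx": -10, "ty": -36, "tz": 8, "rx": 0, "ry": 0, "rz": 0, "grip": 1},
  {"tx": -10, "ty": -36, "tz": 7, "rx": 0, "ry": 0, "rz": 0, "grip": 1},
  {"tx": -10, "ty": -35, "tz": 8, "rx": 0, "ry": 0, "rz": 0, "grip": 1},
  {"tx": -10, "ty": -36, "tz": 7, "rx": 0, "ry": 0, "rz": 0, "grip": 1},
  {"tx": -10, "ty": -36, "tz": 8, "rx": 0, "ry": 0, "rz": 0, "grip": 1},
  {"tx": -10, "ty": -36, "tz": 7, "rx": 0, "ry": 0, "rz": 0, "grip": 1},
  {"tx": -10, "ty": -36, "tz": 8, "rx": 0, "ry": 0, "rz": 0, "grip": 1},
  {"tx": -10, "ty": -35, "tz": 8, "rx": 0, "ry": 0, "rz": 0, "grip": 1},
  {"tx": 0, "ty": 0, "tz": 0, "rx": 0, "ry": 0, "rz": 0, "grip": 1},
  {"tx": 0, "ty": 0, "tz": 0, "rx": 0, "ry": 0, "rz": 0, "grip": 1},
])

```text
time: 29.42
eef_pos: [0.4545, -0.377, 0.36]
ee_rot: [[-0.957, 0.291, 0.009], [0.291, 0.957, -0.002], [-0.009, 0.001, -1.0]]
ft_force: [-0.5, 0.5, -1.5]
opening: 0.0275
grasp_force: 60.0
```

```bash
python3 - <<'E'
from h import *
s=ctrl.get_state(); e=np.array(s['eef_pos']);R=np.array(s['ee_rot']); print(s['time'],e)
im,d,K,T=snap('wrist'); snap('scene','s5.png')
for c in ['wrist','scene']:
    im,d,K,T=snap(c); p=pts(d,K,T)
    t=(p-e)@R*1000   # tool frame mm
    q=t[(abs(t[:,1])<45)&(abs(t[:,0])<60)&(t[:,2]>15)&(t[:,2]<215)]
    for z in range(30,211,20):
        a=q[abs(q[:,2]-z)<8]
        if len(a)>15: print(c,z,'x',np.percentile(a[:,0],[3,97]).round(1),'y',np.percentile(a[:,1],[3,97]).round(1),len(a))
    n=p[(np.hypot(p[:,0]-.454,p[:,1]+.379)<.08)&(p[:,2]>.048)&(p[:,2]<.066)]
    if len(n)>20: print('rim',cv2.minAreaRect(n[:,:2].astype(np.float32)),len(n))
a=np.radians(73.35); G=np.array([[-np.sin(a),np.cos(a),0],[np.cos(a),np.sin(a),0],[0,0,-1]])
planw([((.4542,-.3778,.275),G,3)])
E
```

```text
29.425 [ 0.4545 -0.377   0.36  ]
wrist 30 x [ 9. 10.] y [-12.2  13.3] 425
wrist 50 x [8.6 9.7] y [-12.2  13.4] 318
wrist 70 x [8.4 9.3] y [-12.1  13.5] 248
wrist 90 x [8. 9.] y [-12.2  13.5] 192
wrist 110 x [-5.5  8.6] y [-17.2  18.5] 238
wrist 130 x [-7.7  7.3] y [-32.8  34. ] 599
wrist 150 x [2.4 3.1] y [-32.3  33.5] 212
wrist 170 x [2.1 2.7] y [-31.6  32.9] 246
wrist 190 x [1.8 2.4] y [-31.8  32.9] 204
rim ((0.4538455307483673, -0.37887176871299744), (0.09601930528879166, 0.035876668989658356), 73.10091400146484) 1142
scene 30 x [-16.1   0.9] y [-13.   13.5] 92
scene 50 x [-16.8   2.1] y [-13.   13.3] 84
scene 70 x [-16.8   1.3] y [-13.6  13.3] 81
scene 90 x [-17.7   1.2] y [-12.9  13.5] 81
scene 110 x [-16.9   0.4] y [-16.4  16.4] 90
scene 130 x [-15.4   1.1] y [-32.6  33.7] 161
scene 150 x [-13.3  -6.8] y [-33.  34.] 157
scene 170 x [-13.2  -6.3] y [-33.6  33.6] 155
scene 190 x [-13.9  -7.7] y [-33.3  33.3] 153
rim ((0.45535776019096375, -0.38104915618896484), (0.09663655608892441, 0.04247402027249336), 72.57575225830078) 386
t 29.625
{"tx": 0, "ty": 0, "tz": 29, "rx": 0, "ry": 0, "rz": 0, "grip": 1},
{"tx": 1, "ty": -1, "tz": 28, "rx": 0, "ry": 0, "rz": 0, "grip": 1},
{"tx": 0, "ty": 0, "tz": 29, "rx": 0, "ry": 1, "rz": 0, "grip": 1},
# ((0.4542, -0.3778, 0.275), array([[-0.9581,  0.2865,  0.    ],
       [ 0.2865,  0.9581,  0.    ],
       [ 0.    ,  0.    , -1.    ]]), 0, 0, 3) [ 0.4544 -0.3775  0.2749]
```

Call:
play_rows([
  {"tx": 0, "ty": -1, "tz": 29, "rx": 0, "ry": 0.9, "rz": 0, "grip": 1},
  {"tx": 0.5, "ty": -1, "tz": 28, "rx": 0, "ry": 1, "rz": 0, "grip": 1},
  {"tx": 0.5, "ty": 0, "tz": 27, "rx": 0, "ry": 0, "rz": 0, "grip": 1},
  {"tx": 0, "ty": 0, "tz": 0, "rx": 0, "ry": 0, "rz": 0, "grip": 1},
  {"tx": 0, "ty": 0, "tz": 0, "rx": 0, "ry": 0, "rz": 0, "grip": 1},
])

```text
time: 30.25
eef_pos: [0.4527, -0.3787, 0.2771]
ee_rot: [[-0.957, 0.29, -0.022], [0.29, 0.957, 0.007], [0.023, -0.0, -1.0]]
ft_force: [-0.7, 0.9, -1.2]
opening: 0.0279
grasp_force: 60.0
```

```bash
python3 - <<'E'
from h import *
s=ctrl.get_state(); e=np.array(s['eef_pos']);R=np.array(s['ee_rot']); print(s['time'],e,R[:,2])
im,d,K,T=snap('wrist','w5.png'); p=pts(d,K,T)
w=(p-e)@np.c_[R[:,:2]/np.linalg.norm(R[:2,:2],axis=0),[0,0,-1]]*1000; w[:,2]=p[:,2]*1000
cen=(.4541,-.379)
q=w[(abs(w[:,1])<45)&(abs(w[:,0])<60)]
for z in (250,230,210,190,170,130,110,95,85,75):
    a=q[abs(q[:,2]-z)<8]
    if len(a)>15: print(z,'x',np.percentile(a[:,0],[3,97]).round(1),'y',np.percentile(a[:,1],[3,97]).round(1),len(a))
a=w[(abs(w[:,2]-57)<5)&(abs(w[:,0])<30)&(abs(w[:,1])<60)]
print('rim x',np.percentile(a[:,0],[1,99]),'y',np.percentile(a[:,1],[1,99]),cv2.minAreaRect(a[:,:2].astype(np.float32)))
h=np.histogram(a[abs(a[:,1])<30][:,0],bins=np.arange(-26,27,2));print(h[0],h[1])
E
```

```text
30.25 [ 0.4527 -0.3787  0.2771] [-0.0224  0.0065 -0.9997]
250 x [ 9.2 10.4] y [-12.8  12.9] 459
230 x [ 8.9 10. ] y [-12.7  13. ] 346
210 x [8.7 9.7] y [-12.6  13. ] 263
190 x [8.3 9.4] y [-12.6  12.9] 199
170 x [-4.4  9. ] y [-17.7  17.9] 264
130 x [2.8 3.4] y [-33.   33.6] 184
110 x [2.5 3.2] y [-31.9  32.6] 275
95 x [2.3 2.9] y [-31.8  33. ] 213
85 x [2.2 2.8] y [-32.2  33.1] 197
75 x [2.1 2.6] y [-31.9  32.8] 92
rim x [-22.0182  11.4596] y [-47.4881  47.8164] ((-6.636005401611328, 0.15315628051757812), (95.93190002441406, 36.25592803955078), 89.61677551269531)
[  0   0   0   0   0   0   0   0   0   0   0   0   0   0  41  71  99 106
 104   0   0   0   0   0   0   0] [-26 -24 -22 -20 -18 -16 -14 -12 -10  -8  -6  -4  -2   0   2   4   6   8
  10  12  14  16  18  20  22  24  26]
```

View pics/w5.png

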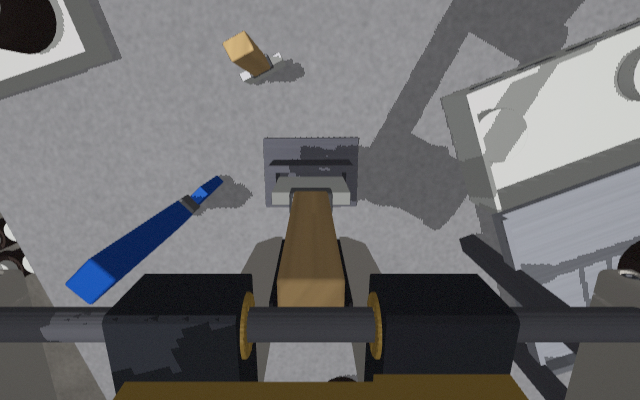

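Call:
play_rows([
  {"tx": -1.1, "ty": 0, "tz": 0, "rx": 0, "ry": -0.4, "rz": 0, "grip": 1},
  {"tx": -0.2, "ty": 0, "tz": 10, "rx": 0, "ry": 0, "rz": 0, "grip": 1},
  {"tx": -0.1, "ty": 0, "tz": 8, "rx": 0, "ry": 0, "rz": 0, "grip": 1},
  {"tx": -0.1, "ty": 0, "tz": 8, "rx": 0, "ry": 0, "rz": 0, "grip": 1},
  {"tx": 0, "ty": 0, "tz": 0, "rx": 0, "ry": 0, "rz": 0, "grip": 1},
])

```text
time: 30.92
eef_pos: [0.453, -0.3786, 0.2488]
ee_rot: [[-0.957, 0.291, -0.018], [0.291, 0.957, 0.007], [0.019, 0.001, -1.0]]
ft_force: [0.2, -0.1, -1.1]
opening: 0.0277
grasp_force: 60.0
```

Call:
play_rows([
  {"tx": -0.2, "ty": 0, "tz": 10, "rx": 0, "ry": 0, "rz": 0, "grip": 1},
  {"tx": -0.2, "ty": 0, "tz": 10, "rx": 0, "ry": 0, "rz": 0, "grip": 1},
  {"tx": -0.2, "ty": 0, "tz": 10, "rx": 0, "ry": 0, "rz": 0, "grip": 1},
  {"tx": -0.1, "ty": 0, "tz": 5, "rx": 0, "ry": 0, "rz": 0, "grip": 1},
  {"tx": 0, "ty": 0, "tz": 0, "rx": 0, "ry": 0, "rz": 0, "grip": 1},
])

```text
time: 31.55
eef_pos: [0.4533, -0.3788, 0.2146]
ee_rot: [[-0.957, 0.291, -0.017], [0.291, 0.957, 0.006], [0.018, 0.001, -1.0]]
ft_force: [0.1, 1.5, -1.1]
opening: 0.0278
grasp_force: 60.0
```

Call:
play_rows([
  {"tx": 0, "ty": 0, "tz": 3, "rx": 0, "ry": 0, "rz": 0, "grip": 1},
  {"tx": 0, "ty": 0, "tz": 0, "rx": 0, "ry": 0, "rz": 0, "grip": 1},
  {"tx": 0, "ty": 0, "tz": 0, "rx": 0, "ry": 0, "rz": 0, "grip": 0.2},
  {"tx": 0, "ty": 0, "tz": 0, "rx": 0, "ry": 0, "rz": 0, "grip": 0.2},
  {"tx": 0, "ty": 0, "tz": 0, "rx": 0, "ry": 0, "rz": 0, "grip": -1},
  {"tx": 0, "ty": 0, "tz": 0, "rx": 0, "ry": 0, "rz": 0, "grip": -1},
  {"tx": 0, "ty": 0, "tz": 0, "rx": 0, "ry": 0, "rz": 0, "grip": -1},
  {"tx": 0, "ty": 0, "tz": 0, "rx": 0, "ry": 0, "rz": 0, "grip": -1},
  {"tx": 0, "ty": 0, "tz": 0, "rx": 0, "ry": 0, "rz": 0, "grip": -1},
  {"tx": 0, "ty": 0, "tz": 0, "rx": 0, "ry": 0, "rz": 0, "grip": -1},
  {"tx": 0, "ty": 0, "tz": 0, "rx": 0, "ry": 0, "rz": 0, "grip": -1},
  {"tx": 0, "ty": 0, "tz": -20, "rx": 0, "ry": 0, "rz": 0, "grip": -1},
  {"tx": 0, "ty": 0, "tz": -40, "rx": 0, "ry": 0, "rz": 0, "grip": -1},
  {"tx": 0, "ty": 0, "tz": -40, "rx": 0, "ry": 0, "rz": 0, "grip": -1},
  {"tx": 0, "ty": 0, "tz": -40, "rx": 0, "ry": 0, "rz": 0, "grip": -1},
  {"tx": 0, "ty": 0, "tz": -20, "rx": 0, "ry": 0, "rz": 0, "grip": -1},
  {"tx": 0, "ty": 0, "tz": 0, "rx": 0, "ry": 0, "rz": 0, "grip": -1},
])

```text
time: 33.67
eef_pos: [0.4568, -0.3805, 0.376]
ee_rot: [[-0.957, 0.291, -0.012], [0.291, 0.957, 0.001], [0.012, -0.003, -1.0]]
ft_force: [-0.0, 0.3, -0.5]
opening: 0.0931
grasp_force: 0.0
```

```bash
python3 - <<'E'
from h import *
s=ctrl.get_state(); print(s['time'],s['opening'],s['eef_pos'])
for c in ['wrist','scene','top']:
    im,d,K,T=snap(c,'f_%s.png'%c); p=pts(d,K,T)
    n=p[np.hypot(p[:,0]-.455,p[:,1]+.38)<.07]
    for a,b in ((.236,.26),(.048,.065)):
        q=n[(n[:,2]>a)&(n[:,2]<b)]
        if len(q)>20: print(c,np.percentile(q[:,2],[50,97]),cv2.minAreaRect(q[:,:2].astype(np.float32)))
look()
E
```

```text
33.675 0.09311307562312514 [ 0.4568 -0.3805  0.376 ]
wrist [0.2427 0.2441] ((0.45305705070495605, -0.3785373270511627), (0.027804171666502953, 0.02186792716383934), 72.512451171875)
wrist [0.0579 0.0597] ((0.4542255401611328, -0.37898799777030945), (0.09610088169574738, 0.03633978217840195), 73.19074249267578)
scene [0.2424 0.2448] ((0.4557097554206848, -0.38067343831062317), (0.02763691544532776, 0.02503507398068905), 72.45819854736328)
scene [0.0572 0.0638] ((0.45610713958740234, -0.38104379177093506), (0.09702015668153763, 0.04032762721180916), 72.89866638183594)
top [0.2421 0.2456] ((0.4548744261264801, -0.37977829575538635), (0.027304351329803467, 0.021480079740285873), 66.6669692993164)
top cap0 0.74 [-0.1705 -0.1789  0.0322]
top cap0 0.73 [-0.172   0.0001  0.0321]
top cap0 0.64 [-0.1811  0.0876  0.0318]
top cap0 0.53 [-0.1748  0.1721  0.0316]
top jar 0.79 [-0.01   -0.09    0.1745]
scene cap0 0.57 [-0.1933  0.0944  0.0331]
scene cap0 0.45 [-0.1708 -0.1605  0.0331]
scene jar 0.59 [-0.1937 -0.4017  0.1341]
wrist cap0 0.87 [-0.1693 -0.1769  0.0331]
wrist cap0 0.85 [-0.1723 -0.0032  0.0329]
wrist cap0 0.75 [-0.1846  0.0633  0.024 ]
wrist cap0 0.32 [-0.0423 -0.1261  0.0852]
wrist jar 0.62 [-0.0085 -0.1105  0.1468]
```

View pics/f_scene.png

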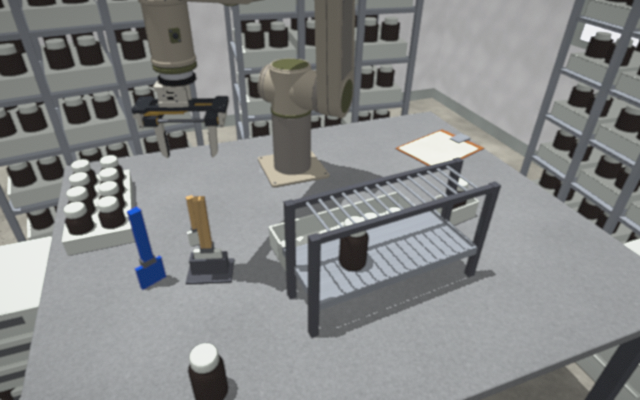

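The final scene view shows the scraper upright in its stand (205,235), the jar alone on the board (353,245), and the gripper clear above. The scraper top is at z=0.243, as at the start. I'm handing the job in.

```bash
python3 -c "
from bench import ctrl
print(ctrl.close_job())"
```

```text
the job is handed in; nothing more can be done
None
```

I handed the job in at about 34 s: all four caps measure as lying in the crate, the jar shows no shift, and the scraper stands upright and released in its stand; the simulator gave no verdict.

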